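# Clear, prove and tighten a ratchet bench clamp on a jack block

## Task

Clamp up a jack block: first put every scrap offcut that lies on the bed of the bench clamp into the red scrap bin, then prove the ratchet on the empty clamp by swinging its lever all the way back to its stop, where it must spin loose, and then all the way forward to its other stop, where it must grip and push the jaw along. After that lay all the pine battens on the bed between fence and jaw, side by side in one layer, parallel to the jaw and about centred on it, and pump the lever to and fro until they are squeezed tight between jaw and fence. Move the jaw only with the lever, and do not disturb the glue bottle, the tape measure or the screwdriver.

Things in the scene. Friction and masses are not known exactly. Their poses are not given: they have to be found in the camera images.
- clamp: Steel bench clamp fixed to the bench; origin on the bench. Its bed is 130 mm wide (x) and 510 mm long (y), surface 22 mm above the bench. Blue fence at the -y end (face at y = -200 mm), blue jaw coming from +y (face at y = +70 mm when open), both 55 mm high. Gearbox and ratchet head, y = 145 to 245 mm, are 95 mm high; a steel rack bar behind the jaw sticks out to y = +420 mm, 50 mm high.
- fence: Fixed blue fence of the clamp, 130 mm wide, 34 mm thick, 55 mm high, at the -y end of the bed; origin at the centre of its foot on the bed.
- fence_face (a point): Middle of the fence's face, 25 mm above the bed; its axes are parallel to the clamp's (y points to the jaw).
- jaw: Blue sliding jaw, 120 mm wide, 30 mm thick, 53 mm high, with a black rubber-backed pad 10 mm thick on its face; origin on the bed below the face of the unpressed pad. It slides along the bed towards the fence; its slide is stiff (about 40 N), so it stays where it is and keeps what it has squeezed. It has no reverse.
- jaw_pad: The black pad on the jaw's face, 116 mm wide, 51 mm high above the bed; it gives up to 8 mm (20 N per mm). Origin on the bed below its face.
- jaw_face (a point): Middle of the face of the jaw's pad, 25 mm above the bed; its axes are parallel to the clamp's (-y points to the fence).
- carriage (a joint): How far the jaw has advanced towards the fence from fully open, in m (0 to 0.20).
- lever (a joint): Angle of the ratchet lever (rad), anticlockwise from above: 0 back stop, 1.6 forward stop. Growing, it grips: after up to 0.4 rad of lost motion it drives the jaw, about 7 N at the grip, up to 32 mm a stroke. Falling, it clicks loosely over the teeth (1 N) and the jaw stays. It stays where left. On a tight row it stops short and stiffens: 12 to 20 N at the grip is tight.
- lever_grip (a point): Point on the lever's upright black grip (cylinder 28 mm in diameter, from 76 to 154 mm above the bench), on its axis, 123 mm above the bench and 140 mm from the lever's axis. In the clamp's frame it lies from the lever's axis along (-0.54, 0.84) at the back stop, (-0.83, -0.56) at the forward stop.
- lever_pivot (a point): Point on the vertical axis of the lever, at the same height as lever_grip; at x = +20, y = +195 mm of the clamp.
- bin: Red open scrap bin, 190 mm (x) by 170 mm (y) by 100 mm high, walls 4 mm, fixed; origin at the centre of its underside.
- batten_a: Pale pine batten, a bar 120 mm long (its x) of square section 40 by 40 mm, 0.1 kg, any long side may lie down; origin at its centre. 2 or 3 of the three are there.
- batten_b: Pale pine batten, a bar 120 mm long (its x) of square section 40 by 40 mm, 0.1 kg, any long side may lie down; origin at its centre. 2 or 3 of the three are there.
- batten_c: Pale pine batten, a bar 120 mm long (its x) of square section 40 by 40 mm, 0.1 kg, any long side may lie down; origin at its centre. 2 or 3 of the three are there.
- offcut_wedge: Scrap: wedge-shaped plywood offcut, 68 mm long (its x), 34 mm wide (its y), 28 mm high, one end cut on a slant, about 35 g; origin in the middle of its underside. 1 to 3 of the three offcuts are there, on the bed of the clamp.
- offcut_step: Scrap: stepped plywood offcut, 66 mm long (its x), 34 mm wide (its y), 18 mm high, 34 mm at its -x end, about 35 g; origin in the middle of its underside. 1 to 3 of the three offcuts are there, on the bed of the clamp.
- offcut_block: Scrap: brown wood offcut, a block 62 mm long (its x), 36 mm wide (its y), 25 mm high with one corner off, about 35 g; origin in the middle of its underside. 1 to 3 of the three offcuts are there, on the bed of the clamp.
- glue_bottle: Bystander: white glue bottle with a yellow band, 62 mm in diameter, 170 mm tall; origin under its centre.
- tape_measure: Bystander: yellow tape measure, 72 by 38 mm, 68 mm high; origin under its centre.
- screwdriver: Bystander: screwdriver with an orange handle, 200 mm long, lying beyond the clamp; origin under its middle.

How it is judged:
By the outcome, as a careful person would: the job done as asked, in the order asked, and still so for the second after the job is handed in, with the robot touching nothing.
Of batten_a, batten_b, batten_c only 2 to 3 are there at a start; the rules pass over those that are not, and their reading is None.
Of offcut_wedge, offcut_step, offcut_block only 1 to 3 are there at a start; the rules pass over those that are not, and their reading is None.
At some moment in a run one of offcut_wedge, offcut_step, offcut_block, batten_a, batten_b, batten_c may be knocked a few centimetres aside while the robot is not near it.
Once in a run the grip may slacken for a moment while it holds something.
It also fails if it takes over 210 s, if anything falls off the work surface, if the arm or the gripper's body presses on something with over 40 N, if the wrist force passes 120 N, or if a joint passes its speed limit or range.

## Robot

A 6-joint arm with a two-finger parallel gripper is mounted at the origin on the work surface. World frame = base frame: x ahead of the robot, y to its left, z up, the work surface at z = 0. Lengths are in m, angles in rad, forces in N, time in s.
With the tool pointing down it reaches from about 0.375 to 0.9 m from the base axis. Payload 3.1 kg.
Tool frame: the origin (TCP) lies between the finger pads; the fingertips stand 25 mm ahead of it and the grasp point (between the pads) lies 6 mm ahead of it; y points along the fingers, z is the direction in which the jaws open and shut, and the axes are right-handed (so a half turn about y gives the same grasp; the last joint's range is limited). The gripper opens to 87 mm and grips with 3 to 60 N. Pads are 19 mm wide; open, the fingers measure 117 mm over their backs; the gripper's body (75 mm by 190 mm) begins 51 mm behind the grasp point.
Start: joints at [-1.514, 0.527, 1.433, -0, 1.181, -0.178], TCP at [0.146, -0.608, 0.248] pointing down, gripper open.
Joint ranges: [-3.08, 3.08], [-0.75, 2.2], [0.22, 2.44], [-1.43, 4.57], [0, 2.65], [-2.85, 2.85]. Speed limits (rad/s): [2.79, 2.79, 3.14, 3.14, 3.14, 3.14].

## Interface

Orientations are given as a unit quaternion [x, y, z, w].
In Python, from plant import ctrl gives the robot as it stands.
- The arm moves only by the tool step_arm, never from a script. Its argument "commands" is a list of rows, each a list of 5 numbers: the shift along the tool's x, y, z in m, then the turn about the tool's y in degrees, then the closure, from -1 (fully open) to 1 (shut). A call has 1 to 10 rows; each row is the pose to reach, as a shift and turn from the pose commanded when the call began, along the tool's axes at that moment; what a row does not reach only later rows make up. A row lasts 1/12 s, in which the tool goes at most 41.7 mm and 7.16 degrees, less where a joint would pass 70% of its speed; a pose out of reach is approached as far as the arm can. A call with a gripper value outside its range is refused whole. The fingers move at their own pace and stop on an object; "newtons" is the grip in N (left out, the last holds). Time passes only in rows, so rows that repeat a pose let the fingers close. It gives the time, the measured TCP pose, the force and the opening at its end, in the units of the state.
- ctrl.state(): the state, without advancing time (a new reading comes with each control period).
- ctrl.read_camera(name): name is "scene" or "top"; returns a dict with "image" (420x560x3 uint8, blue, green, red), "fx", "fy", "cx", "cy" (pixels), "world_from_camera" (4x4, takes a point from camera to world coordinates). Camera axes: x right, y up, looking along -z (the intrinsics and any distortion apply to the point x, -y, -z); pixel columns grow to the right and rows downward; lengths in m; the calibration is good to about 2 mm. A picture is of the moment at which its call begins. There is no depth.
- ctrl.sign_off(): hands the job in, once; it reports no verdict.
The state is a dict: "clock": time; "joint_pos": joint angles; "joint_vel": joint speeds; "joint_torque": joint torques, N m; "position": TCP position; "ee_rot": TCP orientation; "wrist_force": force on the tool from outside, world axes, zero at the start; "torque": the same for the moment, N m; "width": opening from 0.0 (shut) to 1.0 (fully open).
Only numpy, scipy, OpenCV 4.12 (cv2) and the standard library are available. Lean on these libraries where they do the work, as an engineer would, in place of code of your own. Each camera call takes 0.05 s, during which the arm holds its last target. There are 200 camera calls.

## Working session

There is one attempt and no reset: what is moved stays moved. The work goes in short steps, Python scripts to look and compute and a tool call to move; the robot and the scene stay as the last step left them, time stands still between calls to the robot, and variables do not carry over. Pictures are saved under pics/ and viewed, about 12 in all and at most 16, crops included, and the job is handed in when it is done.

Besides the shell and the picture viewer there is one more tool, called after ">>>" in YAML: its name, and indented under it one key for each argument. step_arm: Moves the arm, as the interface text tells. Its arguments: {"type":"object","properties":{"commands":{"type":"array","items":{"type":"array","items":{"type":"number"}}},"newtons":{"type":"number"}},"required":["commands"]}

```bash
ls; mkdir -p pics; cat > h.py <<'E'
import numpy as np, cv2, json
from plant import ctrl
def cam(n):
    return ctrl.read_camera(n)
def ray(c,u,v):
    M=np.array(c["world_from_camera"]); d=np.array([(u-c["cx"])/c["fx"],-(v-c["cy"])/c["fy"],-1.])
    return M[:3,3],M[:3,:3]@d
def onz(c,u,v,z):
    o,d=ray(c,u,v); return o+d*(z-o[2])/d[2]
def proj(c,p):
    M=np.array(c["world_from_camera"]); q=M[:3,:3].T@(np.array(p)-M[:3,3])
    return c["cx"]-c["fx"]*q[0]/q[2], c["cy"]+c["fy"]*q[1]/q[2]
E
python3 - <<'E'
from h import *
print(ctrl.state())
for n in("scene","top"):
    c=cam(n); cv2.imwrite(f"pics/{n}0.png",c["image"]); print({k:v for k,v in c.items() if k!="image"})
E
```

```text
pics
{'clock': 0.0, 'joint_pos': array([-1.51346946e+00,  5.28437756e-01,  1.43387038e+00, -5.22712997e-06,
        1.18140265e+00, -1.78455615e-01]), 'joint_vel': array([ 0.00018212,  0.00032018,  0.00033095, -0.00092173, -0.00082067,
       -0.00107134]), 'joint_torque': array([ 1.98719688e-03, -4.40034807e+01, -1.76587182e+01,  6.32044114e-02,
        5.81334683e-02, -1.71508950e-04]), 'position': array([ 0.146018  , -0.60701995,  0.24659919]), 'ee_rot': array([-0.08312576,  0.70294579, -0.70145058,  0.083213  ]), 'wrist_force': array([-0.53935781,  0.75187769, -0.03248635]), 'torque': array([-0.02717214, -0.00135456,  0.01158884]), 'width': 0.9998181151686812}
{'fx': 401.15614268871514, 'fy': 401.15614268871514, 'cx': 279.13705378996013, 'cy': 208.8506699338889, 'world_from_camera': array([[ 0.85934613, -0.38733223,  0.33391311,  0.94272262],
       [ 0.51132823,  0.64028499, -0.57321774, -0.67385361],
       [ 0.00822616,  0.66333165,  0.74828033,  0.92795382],
       [ 0.        ,  0.        ,  0.        ,  1.        ]])}
{'fx': 536.2914330897523, 'fy': 536.2914330897523, 'cx': 274.2304168118757, 'cy': 208.74481466932104, 'world_from_camera': array([[-0.01820737,  0.9923522 , -0.12208854,  0.40492853],
       [-0.99980224, -0.01709368,  0.0101633 , -0.01295259],
       [ 0.00799863,  0.12224945,  0.99246718,  1.49698023],
       [ 0.        ,  0.        ,  0.        ,  1.        ]])}
```

View pics/scene0.png

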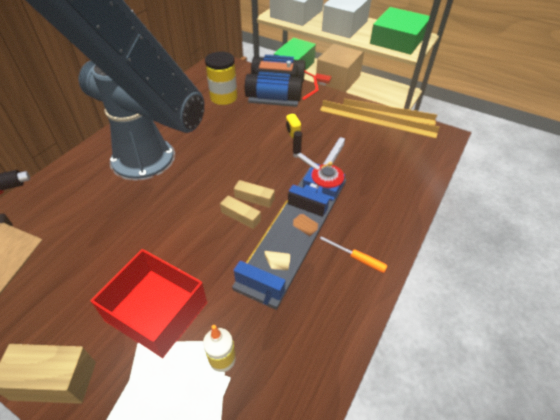

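View pics/top0.png

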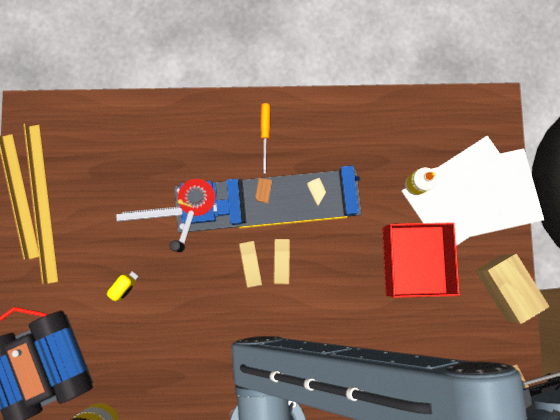

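The top view shows two battens (250,264 and 282,261), a brown block offcut (263,190), a pale offcut (317,191), the bin (421,260) and the lever grip (177,246). I'll zoom in.

```bash
python3 - <<'E'
from h import *
im=cv2.imread("pics/top0.png"); cv2.imwrite("pics/top0z.png",cv2.resize(im[140:300,110:370],None,fx=3,fy=3,interpolation=cv2.INTER_CUBIC))
c=cam("top");hsv=cv2.cvtColor(c["image"],cv2.COLOR_BGR2HSV)
def mask(lo,hi,x0,x1,y0,y1,z,nm):
    m=cv2.inRange(hsv,lo,hi); mm=np.zeros_like(m); mm[y0:y1,x0:x1]=m[y0:y1,x0:x1]
    cs,_=cv2.findContours(mm,cv2.RETR_EXTERNAL,cv2.CHAIN_APPROX_NONE)
    for k in cs:
        if cv2.contourArea(k)>60:
            P=np.array([onz(c,*p[0],z)[:2] for p in k],np.float32); r=cv2.minAreaRect(P*1000)
            q=cv2.minAreaRect(k); print(nm,"px",np.round(q[0]),"mm",np.round(r[0]),np.round(r[1]),round(r[2],1),np.round(cv2.boxPoints(r)).tolist())
for p in[(250,264),(282,261),(317,191),(263,190),(177,246),(348,190),(234,200)]: print(p,hsv[p[1],p[0]])
mask((100,100,40),(130,255,255),225,370,150,240,.077,"blue")
mask((14,60,120),(30,200,255),238,300,235,300,.040,"batten")
mask((14,50,120),(32,200,255),300,335,170,212,.040,"pale")
mask((5,80,80),(18,255,255),250,285,170,210,.047,"brown")
mask((0,150,80),(8,255,255),370,470,210,310,.1,"bin")
mask((0,0,0),(180,255,60),165,190,235,260,.154,"grip")
E
```

```text
(250, 264) [ 23  97 245]
(282, 261) [ 23  97 245]
(317, 191) [ 26  67 252]
(263, 190) [ 13 154 218]
(177, 246) [ 0 13 95]
(348, 190) [108 184 194]
(234, 200) [108 185 189]
blue px [232. 202.] mm [601.  86.] [123.  41.] 4.6 [[538.0, 101.0], [542.0, 60.0], [664.0, 70.0], [661.0, 111.0]]
blue px [350. 190.] mm [ 626. -231.] [ 46. 133.] 89.1 [[559.0, -253.0], [692.0, -255.0], [693.0, -209.0], [560.0, -207.0]]
batten px [250. 264.] mm [436.  40.] [122.  43.] 9.5 [[372.0, 52.0], [379.0, 9.0], [500.0, 29.0], [492.0, 72.0]]
batten px [282. 262.] mm [440. -45.] [ 41. 121.] 89.0 [[379.0, -64.0], [501.0, -67.0], [501.0, -26.0], [380.0, -24.0]]
pale px [318. 191.] mm [ 631. -148.] [69. 39.] 23.1 [[592.0, -144.0], [607.0, -180.0], [671.0, -153.0], [655.0, -117.0]]
brown px [267. 186.] mm [647.  -9.] [93. 89.] 89.0 [[601.0, -55.0], [690.0, -57.0], [692.0, 37.0], [603.0, 38.0]]
bin px [420. 260.] mm [ 437. -404.] [194. 195.] 0.5 [[339.0, -307.0], [341.0, -502.0], [535.0, -500.0], [534.0, -306.0]]
```

View pics/top0z.png

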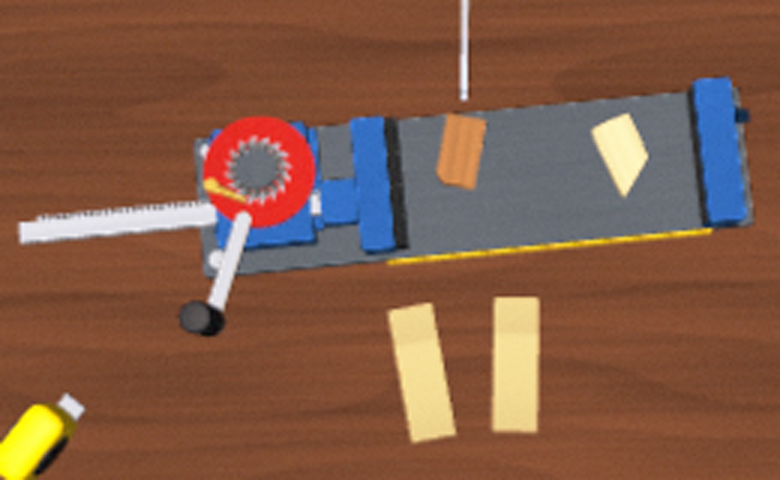

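```bash
cat >> h.py <<'E'
from scipy.spatial.transform import Rotation as Ro
def pose():
    s=ctrl.state(); return np.array(s["position"]),Ro.from_quat(s["ee_rot"]).as_matrix()
def yaw(R): # direction of tool z (opening) in world, deg
    return np.degrees(np.arctan2(R[1,2],R[0,2]))
def to(p,yw=None):
    "tool shift (mm) and turn (deg) to TCP p, opening direction yw (mod 180)"
    P,R=pose(); d=R.T@(np.array(p)-P)
    t=0 if yw is None else (yaw(R)-yw+90)%180-90   # tool y down: positive turn lowers world yaw
    return np.round(d*1000,1),round(t,1)
E
python3 - <<'E'
from h import *
c=cam("top"); f=lambda x,y,z:np.round(1000*onz(c,110+x/3,140+y/3,z)[:2])
P,R=pose(); print(P,yaw(R)); print(np.round(R,2))
for n,x,y,z in[("fback",737,80,.077),("fback",747,222,.077),("jback",352,120,.075),("jback",362,252,.075),("jb",388,118,.075),("jb",398,250,.075),("fface foot",690,95,.022),("fface foot",700,225,.022),
 ("pivot",260,165,.1),("grip",200,317,.154),("pale",622,144,.05),("brown",462,150,.047),
 ("br",445,114,.047),("br",486,120,.047),("br",474,188,.047),("br",438,178,.047),("pa",592,130,.05),("pa",630,115,.05),("pa",648,155,.05),("pa",625,195,.05)]: print(n,f(x,y,z))
E
```

```text
[ 0.14600539 -0.60727241  0.2469225 ] -76.48947750054656
[[-0.97 -0.    0.23]
 [-0.23  0.   -0.97]
 [-0.   -1.   -0.  ]]
fback [ 690. -249.]
fback [ 562. -253.]
jback [660.  97.]
jback [541.  89.]
jb [661.  65.]
jb [542.  57.]
fface foot [ 688. -214.]
fface foot [ 566. -219.]
pivot [617. 176.]
grip [481. 219.]
pale [ 638. -147.]
brown [635.  -1.]
br [669.  14.]
br [663. -23.]
br [600. -11.]
br [610.  21.]
pa [ 651. -120.]
pa [ 665. -155.]
pa [ 627. -170.]
pa [ 591. -148.]
```

```bash
python3 - <<'E'
from h import *
print(to([.635,-.001,.20],81), to([.635,-.001,.20],-99))
E
```

```text
(array([-617.1,   47.7, -475.2]), np.float64(22.5)) (array([-617.1,   47.7, -475.2]), np.float64(22.5))
```

>>> step_arm:
  commands:
    - [-0.31,0.0,-0.24,11,-0.38]
    - [-0.31,0.0,-0.24,11,-0.38]
    - [-0.31,0.0,-0.24,11,-0.38]
    - [-0.31,0.0,-0.24,11,-0.38]
    - [-0.31,0.0,-0.24,11,-0.38]
    - [-0.31,0.0,-0.24,11,-0.38]
    - [-0.31,0.0,-0.24,11,-0.38]
    - [-0.31,0.0,-0.24,11,-0.38]
    - [-0.31,0.0,-0.24,11,-0.38]
    - [-0.31,0.0,-0.24,11,-0.38]

```text
clock: 1.03
position: [0.3931, -0.2975, 0.2475]
ee_rot: [-0.017, 0.708, -0.706, 0.017]
wrist_force: [-1.8, -0.1, 0.3]
width: 0.693
```

```bash
python3 - <<'E'
from h import *
P,R=pose(); print(P,yaw(R),ctrl.state()["width"])
print(to([.635,-.001,.20],81), to([.635,-.001,.05],-99))
E
```

```text
[ 0.39308687 -0.29746625  0.24749233] -87.3074346540575 0.6932395145454369
(array([-255.6,   48.3, -284.7]), np.float64(11.7)) (array([-255.5,  198.3, -284.3]), np.float64(11.7))
```

>>> step_arm:
  commands:
    - [-0.2555,0.1,-0.2845,11.7,-0.38]
    - [-0.2555,0.1,-0.2845,11.7,-0.38]
    - [-0.2555,0.1,-0.2845,11.7,-0.38]
    - [-0.2555,0.1,-0.2845,11.7,-0.38]
    - [-0.2555,0.1,-0.2845,11.7,-0.38]
    - [-0.2555,0.1,-0.2845,11.7,-0.38]
    - [-0.2555,0.1,-0.2845,11.7,-0.38]
    - [-0.2555,0.1,-0.2845,11.7,-0.38]
    - [-0.2555,0.1,-0.2845,11.7,-0.38]
    - [-0.2555,0.1,-0.2845,11.7,-0.38]

```text
clock: 1.87
position: [0.6359, -0.0029, 0.1462]
ee_rot: [0.056, 0.705, -0.705, -0.056]
wrist_force: [0.6, -0.5, 0.0]
width: 0.69
```

```bash
python3 - <<'E'
from h import *
P,R=pose(); print(P,yaw(R),ctrl.state()["width"])
print(to([.635,-.001,.05],-99))
c=cam("scene"); cv2.imwrite("pics/s1.png",cv2.resize(c["image"][130:310,200:400],None,fx=3,fy=3))
E
```

```text
[ 0.63590948 -0.00292638  0.14620822] -99.05813801304862 0.6898257375417046
(array([ 1.2, 96.2, -1.7]), np.float64(-0.1))
```

View pics/s1.png

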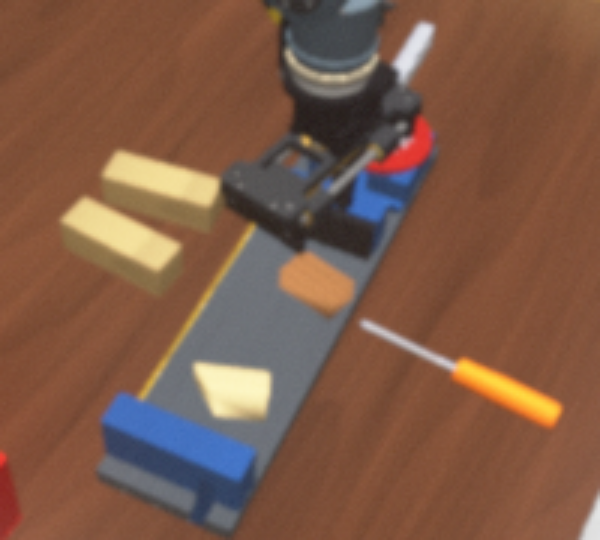

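The scene crop shows the brown block (317,283) still in place on the bed below the gripper. Descending.

>>> step_arm:
  commands:
    - [0.001,0.04,-0.001,0,-0.38]
    - [0.001,0.08,-0.001,0,-0.38]
    - [0.001,0.096,-0.001,0,-0.38]
    - [0.001,0.096,-0.001,0,-0.38]
    - [0.001,0.096,-0.001,0,0.6]
    - [0.001,0.096,-0.001,0,0.6]
    - [0.001,0.096,-0.001,0,0.6]
    - [0.001,0.096,-0.001,0,0.6]
    - [0.001,0.096,-0.001,0,0.6]
    - [0.001,0.096,-0.001,0,0.6]
  newtons: 25

```text
clock: 2.75
position: [0.6335, -0.0055, 0.052]
ee_rot: [-0.057, -0.705, 0.705, 0.056]
wrist_force: [-0.3, -0.4, 0.6]
width: 0.412
```

>>> step_arm:
  commands:
    - [0,-0.04,0,0,0.6]
    - [0,-0.08,0,0,0.6]
    - [0,-0.12,0,0,0.6]
    - [0,-0.15,0,0,0.6]
    - [0,-0.15,0,0,0.6]

```text
clock: 3.17
position: [0.6378, -0.006, 0.2094]
ee_rot: [-0.062, -0.704, 0.705, 0.051]
wrist_force: [0.6, -1.5, 0.6]
width: 0.411
```

```bash
python3 - <<'E'
from h import *
P,R=pose(); print(P,yaw(R),ctrl.state()["width"])
print(to([.44,-.415,.20],-90))
E
```

```text
[ 0.63780537 -0.00601857  0.20938893] -99.17687060537085 0.4105723157699373
(array([130.2,   7.6, 435.3]), np.float64(-9.2))
```

>>> step_arm:
  commands:
    - [0.13,0,0.435,-9,0.6]
    - [0.13,0,0.435,-9,0.6]
    - [0.13,0,0.435,-9,0.6]
    - [0.13,0,0.435,-9,0.6]
    - [0.13,0,0.435,-9,0.6]
    - [0.13,0,0.435,-9,0.6]
    - [0.13,0,0.435,-9,0.6]
    - [0.13,0,0.435,-9,0.6]
    - [0.13,0,0.435,-9,0.6]
    - [0.13,0,0.435,-9,0.6]

```text
clock: 4.0
position: [0.4511, -0.3803, 0.2013]
ee_rot: [0.001, 0.707, -0.707, -0.001]
wrist_force: [1.0, -0.1, -0.4]
width: 0.413
```

```bash
python3 - <<'E'
from h import *
P,R=pose(); print(P,yaw(R),ctrl.state()["width"])
print(to([.44,-.415,.115],-90))
c=cam("scene"); im=c["image"]; cv2.imwrite("pics/s2.png",cv2.resize(im[200:380,80:300],None,fx=3,fy=3))
E
```

```text
[ 0.4510577  -0.38030242  0.20125289] -90.20051340585198 0.41256719607853765
(array([10.9, 86.2, 34.8]), np.float64(-0.2))
```

View pics/s2.png

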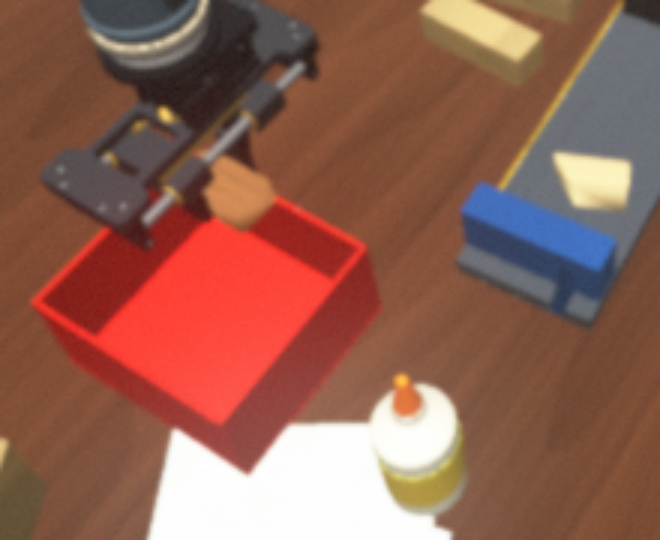

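```bash
python3 - <<'E'
from h import *
c=cam("scene")
for p in[(35,300),(365,245),(200,272)]: print(onz(c,80+p[0]/3,200+p[1]/3,.1))
print(proj(c,[.44,-.415,.1]))
E
```

```text
[ 0.34893358 -0.5007349   0.1       ]
[ 0.53405011 -0.33302509  0.1       ]
[ 0.4394849  -0.41809241  0.1       ]
(np.float64(147.760855471377), np.float64(289.763449943717))
```

>>> step_arm:
  commands:
    - [0.011,0.04,0.035,0,0.6]
    - [0.011,0.075,0.035,0,0.6]
    - [0.011,0.075,0.035,0,0.6]
    - [0.011,0.075,0.035,0,-0.38]
    - [0.011,0.075,0.035,0,-0.38]
    - [0.011,0.075,0.035,0,-0.38]
    - [0.011,0.0,0.035,0,-0.38]
    - [0.011,0.0,0.035,0,-0.38]
    - [0.011,0.0,0.035,0,-0.38]

```text
clock: 4.85
position: [0.4455, -0.417, 0.2109]
ee_rot: [-0.004, -0.702, 0.712, -0.003]
wrist_force: [1.2, -1.3, 0.9]
width: 0.678
```

```bash
python3 - <<'E'
from h import *
c=cam("top"); im=c["image"]; hsv=cv2.cvtColor(im,cv2.COLOR_BGR2HSV)
m=cv2.inRange(hsv,(20,30,200),(34,110,255)); mm=np.zeros_like(m); mm[165:215,295:340]=m[165:215,295:340]
k=max(cv2.findContours(mm,0,1)[0],key=cv2.contourArea); print(k.shape, cv2.minAreaRect(k)); M=cv2.moments(k); print("centroid",onz(c,M['m10']/M['m00'],M['m01']/M['m00'],.05))
P=np.array([onz(c,*p[0],.05)[:2]*1000 for p in k],np.float32); print(cv2.minAreaRect(P))
print(to([.638,-.147,.15],-66))
cv2.imwrite("pics/t2.png",cv2.resize(im[140:320,230:480],None,fx=3,fy=3))
E
```

```text
(59, 1, 2) ((317.8000183105469, 190.60000610351562), (24.149534225463867, 13.416407585144043), 63.43495178222656)
centroid [ 0.63384791 -0.14477883  0.05      ]
((630.7045288085938, -147.71957397460938), (66.42080688476562, 36.98080825805664), 24.74748420715332)
(array([-192.7,   57. , -269.8]), np.float64(-24.1))
```

View pics/t2.png

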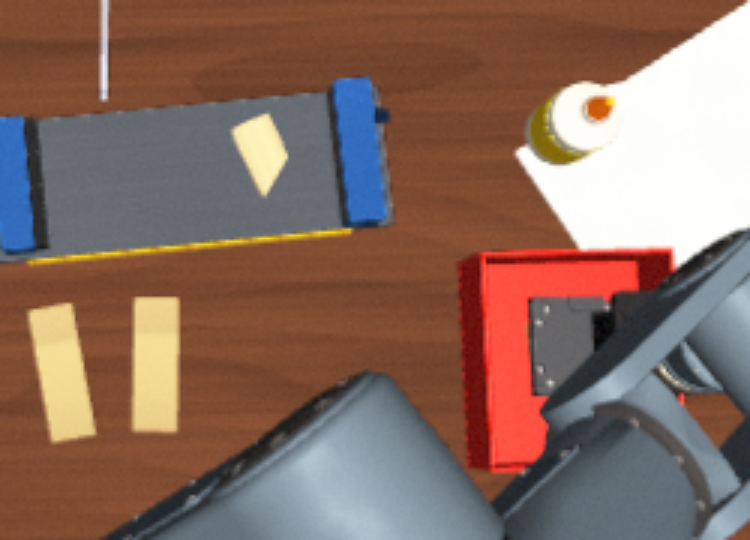

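>>> step_arm:
  commands:
    - [-0.193,0.057,-0.27,-24,-0.38]
    - [-0.193,0.057,-0.27,-24,-0.38]
    - [-0.193,0.057,-0.27,-24,-0.38]
    - [-0.193,0.057,-0.27,-24,-0.38]
    - [-0.193,0.057,-0.27,-24,-0.38]
    - [-0.193,0.057,-0.27,-24,-0.38]
    - [-0.193,0.057,-0.27,-24,-0.38]
    - [-0.193,0.057,-0.27,-24,-0.38]
    - [-0.193,0.057,-0.27,-24,-0.38]
    - [-0.193,0.057,-0.27,-24,-0.38]

```text
clock: 5.73
position: [0.6361, -0.1408, 0.1447]
ee_rot: [-0.148, 0.691, -0.691, 0.148]
wrist_force: [0.4, 0.5, -0.1]
width: 0.69
```

```bash
python3 - <<'E'
from h import *
P,R=pose(); print(P,yaw(R))
print(to([.639,-.147,.05],-66))
E
```

```text
[ 0.63612581 -0.14079386  0.14469712] -65.85450318920405
(array([-0.1, 94.7,  6.8]), np.float64(0.1))
```

>>> step_arm:
  commands:
    - [0.0,0.04,0.003,0,-0.38]
    - [0.0,0.06,0.003,0,-0.38]
    - [0.0,0.06,0.003,0,-0.38]

```text
clock: 5.98
position: [0.6326, -0.147, 0.0809]
ee_rot: [-0.148, 0.694, -0.69, 0.143]
wrist_force: [-0.5, 0.5, -0.6]
width: 0.69
```

```bash
python3 - <<'E'
from h import *
P,R=pose(); print(P,yaw(R))
print(to([.639,-.147,.05],-66)); c=cam("top");print(to([.639,-.147,.05],-66))
E
```

```text
[ 0.6326384  -0.14698942  0.0809397 ] -66.23608584628639
(array([-6. , 30.9,  2.8]), np.float64(-0.2))
(array([-4.9, 33. ,  1.6]), np.float64(-0.3))
```

>>> step_arm:
  commands:
    - [-0.004,0.032,0.001,0,-0.38]
    - [-0.004,0.032,0.001,0,-0.38]
    - [-0.004,0.032,0.001,0,0.6]
    - [-0.004,0.032,0.001,0,0.6]
    - [-0.004,0.032,0.001,0,0.6]
    - [-0.004,0.032,0.001,0,0.6]
    - [-0.004,0.032,0.001,0,0.6]
    - [-0.004,-0.01,0.001,0,0.6]
    - [-0.004,-0.05,0.001,0,0.6]
    - [-0.004,-0.09,0.001,0,0.6]

```text
clock: 6.87
position: [0.64, -0.1463, 0.1752]
ee_rot: [-0.147, 0.692, -0.691, 0.145]
wrist_force: [0.8, 0.7, 0.2]
width: 0.385
```

```bash
python3 - <<'E'
from h import *
P,R=pose(); print(P,yaw(R),ctrl.state()["width"]*87)
print(to([.44,-.415,.20],-90))
E
```

```text
[ 0.63995085 -0.14629267  0.17519564] -66.19158119934654 33.497652466323565
(array([291.4, -24.6, 165.1]), np.float64(23.8))
```

>>> step_arm:
  commands:
    - [0,-0.03,0,0,0.6]
    - [0.29,-0.03,0.165,24,0.6]
    - [0.29,-0.03,0.165,24,0.6]
    - [0.29,-0.03,0.165,24,0.6]
    - [0.29,-0.03,0.165,24,0.6]
    - [0.29,-0.03,0.165,24,0.6]
    - [0.29,-0.03,0.165,24,0.6]
    - [0.29,-0.03,0.165,24,0.6]
    - [0.29,-0.03,0.165,24,0.6]
    - [0.29,-0.03,0.165,24,0.6]

```text
clock: 7.7
position: [0.4378, -0.4216, 0.2054]
ee_rot: [-0.003, -0.705, 0.709, 0.004]
wrist_force: [0.9, 1.1, 0.4]
width: 0.386
```

```bash
python3 - <<'E'
from h import *
P,R=pose(); print(P,yaw(R),ctrl.state()["width"]*87)
print(to([.44,-.415,.12],-90))
E
```

```text
[ 0.43775213 -0.42157957  0.20542396] -90.58231067862623 33.60283874123047
(array([-2.2, 85.4, -7.1]), np.float64(-0.6))
```

>>> step_arm:
  commands:
    - [-0.002,0.04,-0.005,0,0.6]
    - [-0.002,0.08,-0.005,0,0.6]
    - [-0.002,0.08,-0.005,0,0.6]
    - [-0.002,0.08,-0.005,0,-0.38]
    - [-0.002,0.08,-0.005,0,-0.38]
    - [-0.002,0.08,-0.005,0,-0.38]
    - [-0.002,0.04,-0.005,0,-0.38]
    - [-0.002,0.0,-0.005,0,-0.38]
    - [-0.002,-0.04,-0.005,0,-0.38]
    - [-0.002,-0.04,-0.005,0,-0.38]

```text
clock: 8.53
position: [0.448, -0.4141, 0.2566]
ee_rot: [-0.006, -0.701, 0.714, -0.004]
wrist_force: [1.4, -0.6, 0.1]
width: 0.68
```

```bash
python3 - <<'E'
from h import *
P,R=pose(); print(P,yaw(R),ctrl.state()["width"]*87)
print(to([.481,.219,.24],-107))
E
```

```text
[ 0.44800681 -0.41407754  0.25662946] -90.15154513570147 59.19444715126646
(array([ -31.2,    5.5, -633.4]), np.float64(16.8))
```

>>> step_arm:
  commands:
    - [-0.015,0,-0.31,8,-0.38]
    - [-0.015,0,-0.31,8,-0.38]
    - [-0.015,0,-0.31,8,-0.38]
    - [-0.015,0,-0.31,8,-0.38]
    - [-0.015,0,-0.31,8,-0.38]
    - [-0.015,0,-0.31,8,-0.38]
    - [-0.015,0,-0.31,8,-0.38]
    - [-0.015,0,-0.31,8,-0.38]
    - [-0.015,0,-0.31,8,-0.38]
    - [-0.015,0,-0.31,8,-0.38]

```text
clock: 9.37
position: [0.4609, -0.099, 0.2468]
ee_rot: [-0.051, -0.705, 0.706, 0.048]
wrist_force: [0.7, -1.1, -0.6]
width: 0.693
```

```bash
python3 - <<'E'
from h import *
P,R=pose(); print(P,yaw(R))
print(to([.481,.219,.24],-107))
c=cam("top"); im=c["image"]; a=im[130:330,350:500]
d=cam("scene"); b=d["image"][220:340,80:240]; e=d["image"][150:250,280:370]
r=lambda i,h:cv2.resize(i,(int(i.shape[1]*h/i.shape[0]),h))
cv2.imwrite("pics/m3.png",np.hstack([r(b,320),r(e,320)]))
hsv=cv2.cvtColor(d["image"],cv2.COLOR_BGR2HSV)
# grip in scene: dark region
g=d["image"]; cv2.imwrite("pics/unused.png",g)
E
```

```text
[ 0.4609212 -0.0990155  0.2468238] -97.99923362488703
(array([  24.4,    6. , -317.7]), np.float64(9.0))
```

View pics/m3.png

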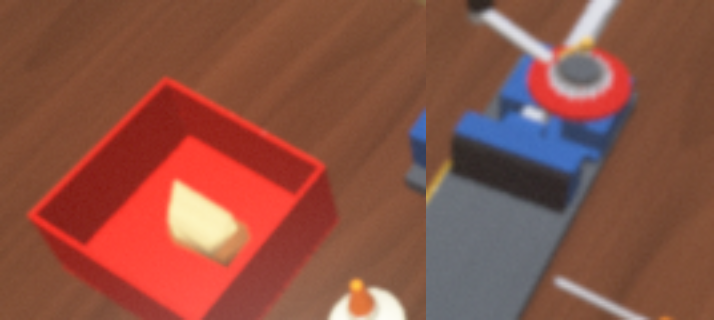

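Both offcuts are in the bin and the bed is empty. Moving to the lever.

>>> step_arm:
  commands:
    - [0.024,0,-0.317,9,-0.38]
    - [0.024,0,-0.317,9,-0.38]
    - [0.024,0,-0.317,9,-0.38]
    - [0.024,0,-0.317,9,-0.38]
    - [0.024,0,-0.317,9,-0.38]
    - [0.024,0,-0.317,9,-0.38]
    - [0.024,0,-0.317,9,-0.38]
    - [0.024,0,-0.317,9,-0.38]
    - [0.024,0,-0.317,9,-0.38]
    - [0.024,0,-0.317,9,-0.38]

```text
clock: 10.3
position: [0.4825, 0.2178, 0.2448]
ee_rot: [-0.106, -0.699, 0.699, 0.105]
wrist_force: [-0.0, -0.2, -0.7]
width: 0.688
```

```bash
python3 - <<'E'
from h import *
c=cam("scene");print(proj(c,[.481,.219,.154]),proj(c,[.481,.219,.076]))
P,R=pose(); print(P,yaw(R))
print(to([.481,.219,.129],-107))
cv2.imwrite("pics/s4.png",cv2.resize(c["image"][80:220,240:380],None,fx=4,fy=4))
E
```

```text
(np.float64(296.3401616360119), np.float64(132.4499321223212)) (np.float64(295.3723854020173), np.float64(151.79434634313446))
[0.48220303 0.21670153 0.24463973] -107.20381722590366
(array([  1.9, 115.6,  -1.9]), np.float64(-0.2))
```

View pics/s4.png

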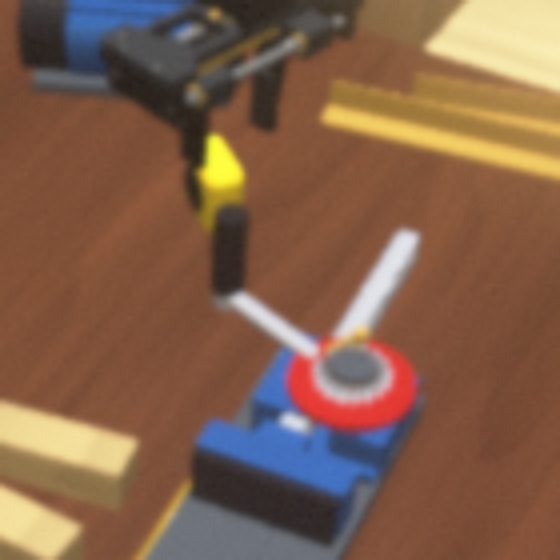

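The grip stands upright from (231,210) to (228,293), within about 1.5 px of prediction. Descending and gripping.

>>> step_arm:
  commands:
    - [0.0,0.04,0,0,-0.38]
    - [0,0.08,0,0,-0.38]
    - [0,0.115,0,0,-0.38]
    - [0,0.115,0,0,-0.38]
    - [0,0.115,0,0,0.7]
    - [0,0.115,0,0,0.7]
    - [0,0.115,0,0,0.7]
    - [0,0.115,0,0,0.7]
    - [0,0.115,0,0,0.7]
    - [0,0.115,0,0,0.7]
  newtons: 20

```text
clock: 11.18
position: [0.4823, 0.2179, 0.1311]
ee_rot: [0.107, 0.7, -0.699, -0.105]
wrist_force: [0.5, 0.6, 0.9]
width: 0.32
```

```bash
cat >> h.py <<'E'
PIV=np.array([.616,.1775])
def arc(dlev,n,r=.140,p0=None):
    "rows (shift mm, turn deg) swinging tool about PIV by dlev rad in n rows, end radius r"
    P,R=pose(); P=P if p0 is None else np.array(p0)
    v=P[:2]-PIV; a0=np.arctan2(v[1],v[0]); r0=np.hypot(*v)
    print("r0",round(r0*1000,1),"lever",round((np.degrees(a0)-4.2-122.7)%360*np.pi/180,3))
    for i in range(1,n+1):
        a=a0+dlev*i/n; q=PIV+(r0+(r-r0)*i/n)*np.array([np.cos(a),np.sin(a)])
        d=R.T@np.append(q-P[:2],0); print([round(d[0],3),0,round(d[2],3),round(-np.degrees(dlev*i/n),1)])
E
python3 - <<'E'
from h import *
s=ctrl.state();print(s["position"],s["wrist_force"],s["width"]*87)
arc(-.66,8)
E
```

```text
[0.48227349 0.21786216 0.13111015] [0.52088054 0.55967234 0.86951901] 27.882968449900787
r0 139.7 lever 0.634
[np.float64(-0.0), 0, np.float64(-0.012), np.float64(4.7)]
[np.float64(-0.002), 0, np.float64(-0.023), np.float64(9.5)]
[np.float64(-0.004), 0, np.float64(-0.034), np.float64(14.2)]
[np.float64(-0.007), 0, np.float64(-0.045), np.float64(18.9)]
[np.float64(-0.011), 0, np.float64(-0.056), np.float64(23.6)]
[np.float64(-0.016), 0, np.float64(-0.067), np.float64(28.4)]
[np.float64(-0.022), 0, np.float64(-0.077), np.float64(33.1)]
[np.float64(-0.029), 0, np.float64(-0.086), np.float64(37.8)]
```

>>> step_arm:
  commands:
    - [0,0,-0.012,4.7,0.7]
    - [-0.002,0,-0.023,9.5,0.7]
    - [-0.004,0,-0.034,14.2,0.7]
    - [-0.007,0,-0.045,19,0.7]
    - [-0.011,0,-0.056,23.6,0.7]
    - [-0.016,0,-0.067,28.4,0.7]
    - [-0.022,0,-0.077,33,0.7]
    - [-0.029,0,-0.086,37.8,0.7]
    - [-0.029,0,-0.086,37.8,0.7]

```text
clock: 11.93
position: [0.5329, 0.2928, 0.1309]
ee_rot: [-0.325, -0.627, 0.628, 0.328]
wrist_force: [-5.5, 2.4, 8.4]
width: 0.313
```

```bash
python3 - <<'E'
from h import *
s=ctrl.state();print(s["position"],s["wrist_force"],s["width"]*87); P,R=pose();print(yaw(R),s["joint_pos"])
arc(0.8,10); c=cam("top"); cv2.imwrite("pics/t5.png",cv2.resize(c["image"][150:280,100:260],None,fx=4,fy=4))
E
```

```text
[0.53290016 0.29276466 0.13094545] [-5.48839339  2.44319555  8.39392049] 27.23224710213663
-145.02837003340053 [3.17887420e-01 6.54309684e-01 1.57256362e+00 2.39209960e-03
 9.18049155e-01 2.84765760e+00]
r0 142.1 lever 6.264
[np.float64(-0.001), 0, np.float64(0.011), np.float64(-4.6)]
[np.float64(-0.003), 0, np.float64(0.023), np.float64(-9.2)]
[np.float64(-0.005), 0, np.float64(0.034), np.float64(-13.8)]
[np.float64(-0.009), 0, np.float64(0.044), np.float64(-18.3)]
[np.float64(-0.013), 0, np.float64(0.055), np.float64(-22.9)]
[np.float64(-0.018), 0, np.float64(0.065), np.float64(-27.5)]
[np.float64(-0.024), 0, np.float64(0.074), np.float64(-32.1)]
[np.float64(-0.031), 0, np.float64(0.083), np.float64(-36.7)]
[np.float64(-0.038), 0, np.float64(0.092), np.float64(-41.3)]
[np.float64(-0.046), 0, np.float64(0.1), np.float64(-45.8)]
```

>>> step_arm:
  commands:
    - [-0.001,0,0.011,-4.6,0.7]
    - [-0.003,0,0.023,-9.2,0.7]
    - [-0.005,0,0.034,-13.8,0.7]
    - [-0.009,0,0.044,-18.3,0.7]
    - [-0.013,0,0.055,-23,0.7]
    - [-0.018,0,0.065,-27.5,0.7]
    - [-0.024,0,0.074,-32,0.7]
    - [-0.031,0,0.083,-36.7,0.7]
    - [-0.038,0,0.092,-41.3,0.7]
    - [-0.046,0,0.1,-45.8,0.7]
  newtons: 30

```text
clock: 12.82
position: [0.4786, 0.1975, 0.1309]
ee_rot: [0.056, 0.706, -0.704, -0.055]
wrist_force: [0.3, 6.4, 4.3]
width: 0.317
```

```bash
python3 - <<'E'
from h import *
s=ctrl.state();print(s["position"],s["wrist_force"],s["width"]*87); P,R=pose();print(yaw(R))
arc(0.84,10)
E
```

```text
[0.47856148 0.19746368 0.13088869] [0.34745653 6.41036378 4.26015518] 27.536319356594245
-98.96863298289747
r0 138.9 lever 0.783
[np.float64(-0.001), 0, np.float64(0.012), np.float64(-4.8)]
[np.float64(-0.002), 0, np.float64(0.023), np.float64(-9.6)]
[np.float64(-0.004), 0, np.float64(0.035), np.float64(-14.4)]
[np.float64(-0.008), 0, np.float64(0.046), np.float64(-19.3)]
[np.float64(-0.012), 0, np.float64(0.057), np.float64(-24.1)]
[np.float64(-0.018), 0, np.float64(0.067), np.float64(-28.9)]
[np.float64(-0.024), 0, np.float64(0.077), np.float64(-33.7)]
[np.float64(-0.031), 0, np.float64(0.087), np.float64(-38.5)]
[np.float64(-0.038), 0, np.float64(0.096), np.float64(-43.3)]
[np.float64(-0.047), 0, np.float64(0.104), np.float64(-48.1)]
```

>>> step_arm:
  commands:
    - [-0.001,0,0.012,-4.8,0.7]
    - [-0.002,0,0.023,-9.6,0.7]
    - [-0.004,0,0.035,-14.4,0.7]
    - [-0.008,0,0.046,-19.3,0.7]
    - [-0.012,0,0.057,-24,0.7]
    - [-0.018,0,0.067,-29,0.7]
    - [-0.024,0,0.077,-33.7,0.7]
    - [-0.031,0,0.087,-38.5,0.7]
    - [-0.038,0,0.096,-43.3,0.7]
    - [-0.047,0,0.104,-48,0.7]

```text
clock: 13.65
position: [0.509, 0.0925, 0.1306]
ee_rot: [-0.231, 0.673, -0.663, 0.235]
wrist_force: [-5.6, 58.4, 9.3]
width: 0.317
```

```bash
python3 - <<'E'
from h import *
s=ctrl.state();print(s["position"],s["wrist_force"],s["width"]*87); P,R=pose();print(yaw(R),s["joint_pos"])
arc(0.03,1)
c=cam("scene"); cv2.imwrite("pics/s6.png",cv2.resize(c["image"][110:310,210:410],None,fx=3,fy=3))
E
```

```text
[0.50896916 0.09247567 0.13061431] [-5.5809937  58.39444687  9.3143213 ] 27.60992694770077
-51.56970692384349 [-0.04490181  0.56230606  1.80920978  0.02165734  0.77008896  0.83966867]
r0 136.7 lever 1.598
[np.float64(0.003), 0, np.float64(0.004), np.float64(-1.7)]
```

View pics/s6.png

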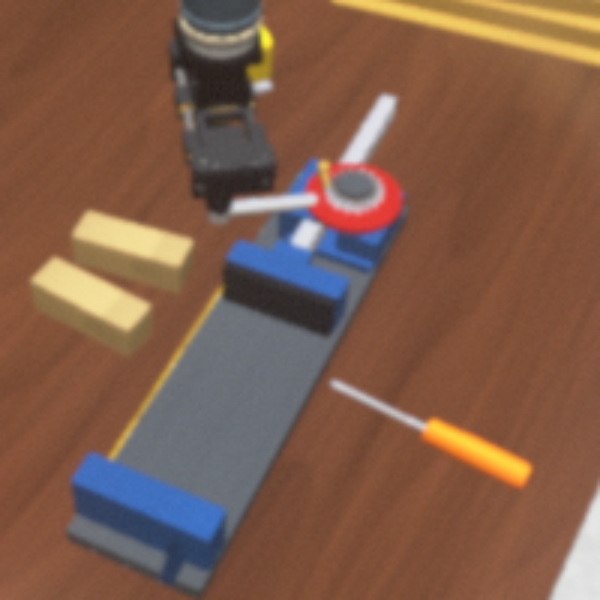

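>>> step_arm:
  commands:
    - [0,0,-0.003,0,0.7]
    - [0,0,-0.004,0,0.7]
    - [0,0,-0.004,0,-0.3]
    - [0,0,-0.004,0,-0.3]
    - [0,0,-0.004,0,-0.3]
    - [0,-0.04,-0.004,0,-0.3]
    - [0,-0.08,-0.004,0,-0.3]
    - [0,-0.12,-0.004,0,-0.3]
    - [0,-0.12,-0.004,0,-0.3]

```text
clock: 14.45
position: [0.5109, 0.0885, 0.2569]
ee_rot: [0.23, -0.665, 0.669, -0.24]
wrist_force: [1.1, 0.3, 0.1]
width: 0.642
```

```bash
cat >> h.py <<'E'
def rects(c,x0,x1,y0,y1,z,lo=(14,60,120),hi=(30,200,255)):
    m=cv2.inRange(cv2.cvtColor(c["image"],cv2.COLOR_BGR2HSV),lo,hi); mm=np.zeros_like(m); mm[y0:y1,x0:x1]=m[y0:y1,x0:x1]
    for k in cv2.findContours(mm,0,1)[0]:
        if cv2.contourArea(k)>60: 
            r=cv2.minAreaRect(np.array([onz(c,*p[0],z)[:2]*1000 for p in k],np.float32)); print([np.round(v,1) for v in r])
E
python3 - <<'E'
from h import *
P,R=pose();print(P,yaw(R)); print("A",to([.437,.041,.14],99.5)); print("B",to([.44,-.045,.14],89.5))
c=cam("top"); rects(c,236,310,225,310,.04)
cv2.imwrite("pics/t7.png",cv2.resize(c["image"][150:310,100:370],None,fx=2.9,fy=2.9))
E
```

```text
[0.51088462 0.08847224 0.25688409] -51.187073052944164
A (array([ 88.6, 115.8, -10.6]), np.float64(29.3))
B (array([140.2, 115.9,  58.3]), np.float64(39.3))
[array([435.5,  40.4]), array([122.1,  43.7]), np.float64(9.2)]
[array([440.8, -44.7]), array([ 42.8, 121.4]), np.float64(87.6)]
```

View pics/t7.png

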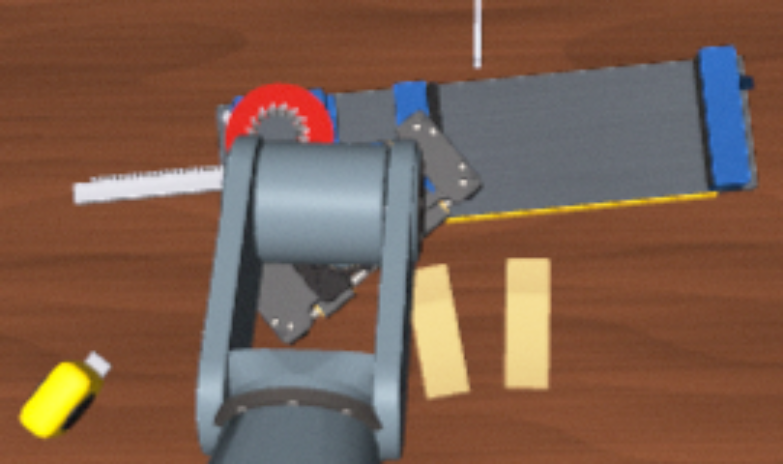

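>>> step_arm:
  commands:
    - [0.14,0.03,0.058,41,-0.38]
    - [0.14,0.03,0.058,41,-0.38]
    - [0.14,0.03,0.058,41,-0.38]
    - [0.14,0.06,0.058,41,-0.38]
    - [0.14,0.115,0.058,41,-0.38]
    - [0.14,0.115,0.058,41,-0.38]
    - [0.14,0.115,0.058,41,-0.38]
    - [0.14,0.115,0.058,41,-0.38]

```text
clock: 15.17
position: [0.4322, -0.0439, 0.1335]
ee_rot: [0.011, 0.707, -0.707, -0.014]
wrist_force: [0.1, 0.1, -0.2]
width: 0.693
```

```bash
python3 - <<'E'
from h import *
P,R=pose();print(P,yaw(R));print("B",to([.440,-.045,.032],-92))
E
```

```text
[ 0.4322089  -0.04391588  0.13346994] -92.08582773829637
B (array([ -8.2, 101.4,   0.9]), np.float64(-0.1))
```

>>> step_arm:
  commands:
    - [-0.004,0.04,0,0,-0.38]
    - [-0.004,0.08,0,0,-0.38]
    - [-0.004,0.102,0,0,-0.38]
    - [-0.004,0.102,0,0,-0.38]
    - [-0.004,0.102,0,0,0.5]
    - [-0.004,0.102,0,0,0.5]
    - [-0.004,0.102,0,0,0.5]
    - [-0.004,0.102,0,0,0.5]
    - [-0.004,0.102,0,0,0.5]
    - [-0.004,0.102,0,0,0.5]
  newtons: 35

```text
clock: 16.0
position: [0.4387, -0.0444, 0.0343]
ee_rot: [-0.015, -0.706, 0.707, 0.012]
wrist_force: [-0.3, 0.5, 8.3]
width: 0.459
```

>>> step_arm:
  commands:
    - [0,-0.04,0,0,0.5]
    - [0,-0.08,0,0,0.5]
    - [0,-0.11,0,0,0.5]
    - [0,-0.11,0,0,0.5]
    - [0,-0.11,0,0,0.5]

```text
clock: 16.42
position: [0.4385, -0.0444, 0.1446]
ee_rot: [-0.015, -0.706, 0.708, 0.012]
wrist_force: [0.1, -0.0, -1.8]
width: 0.455
```

```bash
python3 - <<'E'
from h import *
P,R=pose();print(P,yaw(R),ctrl.state()["width"]*87);print("B",to([.620,-.172,.15],-85.8)); c=cam("top"); rects(c,236,330,225,310,.13);P,R=pose();print(P)
E
```

```text
[ 0.43852328 -0.04435342  0.14461132] -92.16963434007125 39.60097901430164
B (array([-186.2,   -4.2,  120.7]), np.float64(-6.4))
[array([387.9, -41.2]), array([44.7, 17.4]), np.float64(70.7)]
[array([474.7,  51.8]), array([31.5, 55. ]), np.float64(50.5)]
[ 0.43745436 -0.04402011  0.14334473]
```

>>> step_arm:
  commands:
    - [-0.185,-0.005,0.121,-6.4,0.5]
    - [-0.185,-0.005,0.121,-6.4,0.5]
    - [-0.185,-0.005,0.121,-6.4,0.5]
    - [-0.185,-0.005,0.121,-6.4,0.5]
    - [-0.185,-0.005,0.121,-6.4,0.5]
    - [-0.185,-0.005,0.121,-6.4,0.5]
    - [-0.185,-0.005,0.121,-6.4,0.5]
    - [-0.185,-0.005,0.121,-6.4,0.5]
    - [-0.185,-0.005,0.121,-6.4,0.5]
    - [-0.185,-0.005,0.121,-6.4,0.5]

```text
clock: 17.3
position: [0.6155, -0.1704, 0.1462]
ee_rot: [-0.028, 0.707, -0.706, 0.025]
wrist_force: [0.5, -0.4, -1.3]
width: 0.461
```

```bash
python3 - <<'E'
from h import *
P,R=pose();print(P,yaw(R),ctrl.state()["width"]*87)
c=cam("top"); print("B",to([.619,-.172,.057],-85.8)); rects(c,290,350,150,240,.14)
E
```

```text
[ 0.61547998 -0.17042897  0.14624987] -85.75316599586162 40.079190705435956
B (array([-3.3, 89.7,  1.8]), np.float64(0.1))
```

>>> step_arm:
  commands:
    - [-0.002,0.04,0.001,0,0.5]
    - [-0.002,0.07,0.001,0,0.5]
    - [-0.002,0.084,0.001,0,0.5]
    - [-0.002,0.089,0.001,0,0.5]
    - [-0.002,0.089,0.001,0,0.5]

```text
clock: 17.77
position: [0.6179, -0.1715, 0.0579]
ee_rot: [-0.028, 0.707, -0.706, 0.025]
wrist_force: [0.5, -0.0, -1.7]
width: 0.462
```

>>> step_arm:
  commands:
    - [0,0,0,0,-0.15]
    - [0,0,0,0,-0.15]
    - [0,0,0,0,-0.15]
    - [0,-0.04,0,0,-0.15]
    - [0,-0.08,0,0,-0.15]
    - [0,-0.12,0,0,-0.15]
    - [0,-0.12,0,0,-0.15]

```text
clock: 18.35
position: [0.6252, -0.1751, 0.1882]
ee_rot: [0.02, -0.704, 0.71, -0.032]
wrist_force: [0.7, -0.1, 0.8]
width: 0.572
```

```bash
python3 - <<'E'
from h import *
P,R=pose();print(P,yaw(R));print(to([.437,.041,.20],-80.5))
c=cam("top");rects(c,236,310,225,310,.04)
E
```

```text
[ 0.6252142  -0.17514387  0.18820822] -85.77807784021506
(array([ 171.5,  -16.7, -229.3]), np.float64(-5.3))
[array([488.7,  43.2]), array([49.8, 25.4]), np.float64(62.5)]
```

>>> step_arm:
  commands:
    - [0.171,-0.01,-0.229,-5.3,-0.38]
    - [0.171,-0.01,-0.229,-5.3,-0.38]
    - [0.171,-0.01,-0.229,-5.3,-0.38]
    - [0.171,-0.01,-0.229,-5.3,-0.38]
    - [0.171,-0.01,-0.229,-5.3,-0.38]
    - [0.171,-0.01,-0.229,-5.3,-0.38]
    - [0.171,-0.01,-0.229,-5.3,-0.38]
    - [0.171,-0.01,-0.229,-5.3,-0.38]
    - [0.171,-0.01,-0.229,-5.3,-0.38]
    - [0.171,-0.01,-0.229,-5.3,-0.38]

```text
clock: 19.23
position: [0.4333, 0.0428, 0.1887]
ee_rot: [0.058, -0.704, 0.705, -0.059]
wrist_force: [0.7, -0.4, 0.3]
width: 0.691
```

```bash
python3 - <<'E'
from h import *
P,R=pose();print(P,yaw(R));print(to([.437,.041,.032],-80.5))
c=cam("top"); rects(c,300,350,160,230,.062)
c=cam("scene"); cv2.imwrite("pics/s8.png",cv2.resize(c["image"][130:310,200:400],None,fx=3,fy=3))
E
```

```text
[0.43333987 0.04278174 0.18867054] -80.45268625128075
(array([ -3.1, 156.7,   2.2]), np.float64(0.0))
[array([ 621.2, -170.3]), array([123.3,  43.7]), np.float64(3.8)]
```

View pics/s8.png

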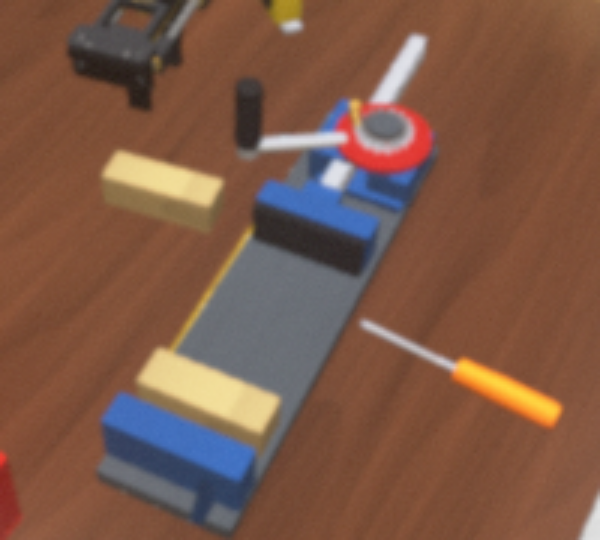

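Batten 1 lies parallel to the fence, centred (it measures 621,-170 mm at 3.8°). Batten A is where it was, so I'll take it now.

>>> step_arm:
  commands:
    - [-0.002,0.04,0.001,0,-0.38]
    - [-0.002,0.08,0.001,0,-0.38]
    - [-0.002,0.12,0.001,0,-0.38]
    - [-0.002,0.155,0.001,0,-0.38]
    - [-0.002,0.155,0.001,0,-0.38]
    - [-0.002,0.155,0.001,0,0.5]
    - [-0.002,0.155,0.001,0,0.5]
    - [-0.002,0.155,0.001,0,0.5]
    - [-0.002,0.155,0.001,0,0.5]
    - [-0.002,0.155,0.001,0,0.5]

```text
clock: 20.17
position: [0.4353, 0.042, 0.0344]
ee_rot: [0.058, -0.704, 0.705, -0.059]
wrist_force: [-0.8, 0.9, -0.2]
width: 0.46
```

>>> step_arm:
  commands:
    - [0,-0.04,0,0,0.5]
    - [0,-0.08,0,0,0.5]
    - [0,-0.12,0,0,0.5]
    - [0,-0.14,0,0,0.5]
    - [0,-0.14,0,0,0.5]

```text
clock: 20.58
position: [0.4374, 0.042, 0.1783]
ee_rot: [0.055, -0.704, 0.706, -0.063]
wrist_force: [0.3, 0.2, -0.4]
width: 0.456
```

```bash
python3 - <<'E'
from h import *
P,R=pose();print(P,yaw(R),ctrl.state()["width"]*87);print(to([.616,-.107,.16],-85.8))
E
```

```text
[0.43735746 0.04203496 0.1782941 ] -80.46741265995546 39.65375245699749
(array([-151.3,   20.6,  176.5]), np.float64(5.3))
```

>>> step_arm:
  commands:
    - [0,-0.01,0.04,0,0.5]
    - [-0.151,0.0,0.177,5.3,0.5]
    - [-0.151,0,0.177,5.3,0.5]
    - [-0.151,0,0.177,5.3,0.5]
    - [-0.151,0.02,0.177,5.3,0.5]
    - [-0.151,0.02,0.177,5.3,0.5]
    - [-0.151,0.02,0.177,5.3,0.5]
    - [-0.151,0.02,0.177,5.3,0.5]
    - [-0.151,0.02,0.177,5.3,0.5]
    - [-0.151,0.02,0.177,5.3,0.5]

```text
clock: 21.42
position: [0.611, -0.1062, 0.1532]
ee_rot: [-0.027, 0.707, -0.706, 0.025]
wrist_force: [-0.0, 0.1, -0.9]
width: 0.46
```

```bash
python3 - <<'E'
from h import *
P,R=pose();print(P,yaw(R),ctrl.state()["width"]*87)
c=cam("top"); print(to([.616,-.107,.057],-85.8)); rects(c,300,350,160,230,.062)
E
```

```text
[ 0.61095835 -0.1062228   0.15319452] -85.76258531708375 40.000513446468055
(array([-4.8, 96.6,  1.3]), np.float64(0.1))
```

>>> step_arm:
  commands:
    - [-0.002,0.04,0.001,0,0.5]
    - [-0.002,0.075,0.001,0,0.5]
    - [-0.002,0.091,0.001,0,0.5]
    - [-0.002,0.096,0.001,0,0.5]
    - [-0.002,0.096,0.001,0,0.5]

```text
clock: 21.88
position: [0.6129, -0.1069, 0.0576]
ee_rot: [-0.027, 0.707, -0.706, 0.025]
wrist_force: [1.3, -1.5, -0.6]
width: 0.456
```

>>> step_arm:
  commands:
    - [0,0,0,0,-0.15]
    - [0,0,0,0,-0.15]
    - [0,0,0,0,-0.15]
    - [0,-0.04,0,0,-0.15]
    - [0,-0.08,0,0,-0.15]
    - [0,-0.12,0,0,-0.15]
    - [0,-0.16,0,0,-0.15]
    - [0,-0.16,0,0,-0.15]

```text
clock: 22.55
position: [0.6201, -0.1098, 0.2275]
ee_rot: [0.02, -0.704, 0.709, -0.032]
wrist_force: [1.6, -0.4, 0.4]
width: 0.576
```

```bash
python3 - <<'E'
from h import *
P,R=pose();print(P,yaw(R));print(to([.508,.092,.24],-52))
E
```

```text
[ 0.62006186 -0.10976005  0.2275213 ] -85.77632720064027
(array([  96.6,  -15.8, -209.4]), np.float64(-33.8))
```

>>> step_arm:
  commands:
    - [0.098,-0.015,-0.208,-53.8,-0.38]
    - [0.098,-0.015,-0.208,-53.8,-0.38]
    - [0.098,-0.015,-0.208,-53.8,-0.38]
    - [0.098,-0.015,-0.208,-53.8,-0.38]
    - [0.098,-0.015,-0.208,-53.8,-0.38]
    - [0.098,-0.015,-0.208,-53.8,-0.38]
    - [0.098,-0.015,-0.208,-53.8,-0.38]
    - [0.098,-0.015,-0.208,-53.8,-0.38]
    - [0.098,-0.015,-0.208,-53.8,-0.38]
    - [0.098,-0.015,-0.208,-53.8,-0.38]

```text
clock: 23.38
position: [0.502, 0.0922, 0.2331]
ee_rot: [0.342, -0.618, 0.619, -0.343]
wrist_force: [-0.0, 0.0, 0.1]
width: 0.686
```

```bash
python3 - <<'E'
from h import *
P,R=pose();print(P,yaw(R));print(to([.5065,.091,.13],-32))
c=cam("top"); rects(c,290,350,150,240,.062)
E
```

```text
[0.50198611 0.09220391 0.23306228] -32.0783896263429
(array([ -1.3, 103.1,   4.3]), np.float64(-0.1))
[array([ 612.5, -109.7]), array([125.6,  50.7]), np.float64(4.2)]
[array([ 621.3, -170.2]), array([123.5,  43.1]), np.float64(4.3)]
```

>>> step_arm:
  commands:
    - [0,0.04,0.003,0,-0.38]
    - [0,0.08,0.003,0,-0.38]
    - [0,0.103,0.003,0,-0.38]
    - [0,0.103,0.003,0,-0.38]
    - [0,0.103,0.003,0,0.7]
    - [0,0.103,0.003,0,0.7]
    - [0,0.103,0.003,0,0.7]
    - [0,0.103,0.003,0,0.7]
    - [0,0.103,0.003,0,0.7]
  newtons: 30

```text
clock: 24.18
position: [0.5051, 0.0905, 0.131]
ee_rot: [0.342, -0.618, 0.619, -0.344]
wrist_force: [-1.8, 0.9, 0.7]
width: 0.398
```

```bash
cat > sw.py <<'E'
from h import *; import sys
s=ctrl.state();print(s["position"],s["wrist_force"],round(s["width"]*87,1)); P,R=pose();print(yaw(R),s["joint_pos"][5])
arc(float(sys.argv[1]),int(sys.argv[2]))
E
python3 sw.py -1.58 20
```

```text
[0.50508122 0.09048107 0.13098968] [-1.75910334  0.93293358  0.73176424] 34.7
-31.99843116918706 0.5175726735988226
r0 141.0 lever 1.592
[np.float64(-0.004), 0, np.float64(-0.01), np.float64(4.5)]
[np.float64(-0.009), 0, np.float64(-0.02), np.float64(9.1)]
[np.float64(-0.015), 0, np.float64(-0.03), np.float64(13.6)]
[np.float64(-0.022), 0, np.float64(-0.039), np.float64(18.1)]
[np.float64(-0.029), 0, np.float64(-0.047), np.float64(22.6)]
[np.float64(-0.037), 0, np.float64(-0.055), np.float64(27.2)]
[np.float64(-0.045), 0, np.float64(-0.062), np.float64(31.7)]
[np.float64(-0.054), 0, np.float64(-0.069), np.float64(36.2)]
[np.float64(-0.064), 0, np.float64(-0.075), np.float64(40.7)]
[np.float64(-0.074), 0, np.float64(-0.08), np.float64(45.3)]
[np.float64(-0.084), 0, np.float64(-0.084), np.float64(49.8)]
[np.float64(-0.094), 0, np.float64(-0.087), np.float64(54.3)]
[np.float64(-0.105), 0, np.float64(-0.09), np.float64(58.8)]
[np.float64(-0.116), 0, np.float64(-0.091), np.float64(63.4)]
[np.float64(-0.127), 0, np.float64(-0.092), np.float64(67.9)]
[np.float64(-0.138), 0, np.float64(-0.092), np.float64(72.4)]
[np.float64(-0.149), 0, np.float64(-0.091), np.float64(76.9)]
[np.float64(-0.16), 0, np.float64(-0.089), np.float64(81.5)]
[np.float64(-0.171), 0, np.float64(-0.087), np.float64(86.0)]
[np.float64(-0.181), 0, np.float64(-0.083), np.float64(90.5)]
```

>>> step_arm:
  commands:
    - [0,0,0,0,0.7]
    - [-0.009,0,-0.02,9,0.7]
    - [-0.015,0,-0.03,13.6,0.7]
    - [-0.022,0,-0.039,18,0.7]
    - [-0.029,0,-0.047,22.6,0.7]
    - [-0.037,0,-0.055,27.2,0.7]
    - [-0.045,0,-0.062,31.7,0.7]
    - [-0.054,0,-0.069,36.2,0.7]
    - [-0.064,0,-0.075,40.7,0.7]
    - [-0.074,0,-0.08,45.3,0.7]

```text
clock: 25.02
position: [0.4729, 0.1968, 0.1305]
ee_rot: [-0.079, 0.703, -0.703, 0.076]
wrist_force: [-5.9, 3.0, 7.1]
width: 0.314
```

```bash
python3 sw.py -0.79 10
```

```text
[0.47291435 0.19681182 0.13045499] [-5.85173926  2.96306516  7.11040717] 27.3
-77.3780229564325 1.5249348211111444
r0 144.4 lever 0.793
[np.float64(-0.005), 0, np.float64(-0.01), np.float64(4.5)]
[np.float64(-0.01), 0, np.float64(-0.02), np.float64(9.1)]
[np.float64(-0.017), 0, np.float64(-0.03), np.float64(13.6)]
[np.float64(-0.024), 0, np.float64(-0.039), np.float64(18.1)]
[np.float64(-0.031), 0, np.float64(-0.047), np.float64(22.6)]
[np.float64(-0.04), 0, np.float64(-0.054), np.float64(27.2)]
[np.float64(-0.048), 0, np.float64(-0.061), np.float64(31.7)]
[np.float64(-0.058), 0, np.float64(-0.067), np.float64(36.2)]
[np.float64(-0.067), 0, np.float64(-0.073), np.float64(40.7)]
[np.float64(-0.078), 0, np.float64(-0.077), np.float64(45.3)]
```

>>> step_arm:
  commands:
    - [-0.005,0,-0.01,4.5,0.7]
    - [-0.01,0,-0.02,9,0.7]
    - [-0.017,0,-0.03,13.6,0.7]
    - [-0.024,0,-0.039,18,0.7]
    - [-0.031,0,-0.047,22.6,0.7]
    - [-0.04,0,-0.054,27.2,0.7]
    - [-0.048,0,-0.061,31.7,0.7]
    - [-0.058,0,-0.067,36.2,0.7]
    - [-0.067,0,-0.073,40.7,0.7]
    - [-0.078,0,-0.077,45.3,0.7]

```text
clock: 25.85
position: [0.5273, 0.2948, 0.1305]
ee_rot: [0.195, 0.68, -0.676, -0.206]
wrist_force: [-17.0, 24.4, 8.7]
width: 0.314
```

```bash
python3 sw.py 1.58 20
```

```text
[0.52734791 0.2948069  0.13052156] [-17.02739547  24.3736553    8.74378268] 27.4
-122.89859122396048 2.452999070000055
r0 147.0 lever 0.003
[np.float64(0.003), 0, np.float64(0.011), np.float64(-4.5)]
[np.float64(0.006), 0, np.float64(0.022), np.float64(-9.1)]
[np.float64(0.007), 0, np.float64(0.034), np.float64(-13.6)]
[np.float64(0.007), 0, np.float64(0.045), np.float64(-18.1)]
[np.float64(0.007), 0, np.float64(0.057), np.float64(-22.6)]
[np.float64(0.006), 0, np.float64(0.068), np.float64(-27.2)]
[np.float64(0.003), 0, np.float64(0.08), np.float64(-31.7)]
[np.float64(0.0), 0, np.float64(0.091), np.float64(-36.2)]
[np.float64(-0.004), 0, np.float64(0.101), np.float64(-40.7)]
[np.float64(-0.008), 0, np.float64(0.112), np.float64(-45.3)]
[np.float64(-0.014), 0, np.float64(0.121), np.float64(-49.8)]
[np.float64(-0.02), 0, np.float64(0.131), np.float64(-54.3)]
[np.float64(-0.027), 0, np.float64(0.14), np.float64(-58.8)]
[np.float64(-0.035), 0, np.float64(0.148), np.float64(-63.4)]
[np.float64(-0.043), 0, np.float64(0.155), np.float64(-67.9)]
[np.float64(-0.052), 0, np.float64(0.162), np.float64(-72.4)]
[np.float64(-0.061), 0, np.float64(0.169), np.float64(-76.9)]
[np.float64(-0.071), 0, np.float64(0.174), np.float64(-81.5)]
[np.float64(-0.081), 0, np.float64(0.179), np.float64(-86.0)]
[np.float64(-0.091), 0, np.float64(0.182), np.float64(-90.5)]
```

```bash
cat > stroke.py <<'E'
from h import *; import sys
a,b,r=map(float,sys.argv[1:4]); n=int(sys.argv[4]) if len(sys.argv)>4 else 20
s=ctrl.state(); P,R=pose(); v=P[:2]-PIV
lev=lambda v:((np.degrees(np.arctan2(v[1],v[0]))-126.9+180)%360-180)*np.pi/180
print("lever",round(lev(v),3),"r",round(np.hypot(*v)*1000,1),"F",np.round(s["wrist_force"],1),"w",round(s["width"]*87,1),"z",P[2],"yaw",yaw(R),"j6",s["joint_pos"][5])
def nom(l): an=np.radians(126.9)+l; return PIV+r/1000*np.array([np.cos(an),np.sin(an)])
B=P[:2]; RR=R; l0=a
for i in range(1,n+1):
    l=a+(b-a)*i/n; d=RR.T@np.append(nom(l)-B,0); t=-np.degrees(l-l0)
    print([float(round(d[0],3)),0,float(round(d[2],3)),float(round(t,1)),0.7],end=",\n" if i%10 else "\n--\n")
    if i%10==0: B=nom(l); RR=RR@Ro.from_rotvec([0,np.radians(t),0]).as_matrix(); l0=l
E
python3 stroke.py 0.003 1.58 137
```

```text
lever 0.003 r 147.0 F [-17.   24.4   8.7] w 27.4 z 0.13052156434072568 yaw -122.89859122396048 j6 2.452999070000055
[-0.006, 0, 0.014, -4.5, 0.7],
[-0.004, 0, 0.024, -9.0, 0.7],
[-0.002, 0, 0.035, -13.6, 0.7],
[-0.001, 0, 0.046, -18.1, 0.7],
[-0.001, 0, 0.056, -22.6, 0.7],
[-0.002, 0, 0.067, -27.1, 0.7],
[-0.004, 0, 0.078, -31.6, 0.7],
[-0.007, 0, 0.088, -36.1, 0.7],
[-0.01, 0, 0.099, -40.7, 0.7],
[-0.014, 0, 0.109, -45.2, 0.7]
--
[0.003, 0, 0.01, -4.5, 0.7],
[0.006, 0, 0.021, -9.0, 0.7],
[0.007, 0, 0.031, -13.6, 0.7],
[0.008, 0, 0.042, -18.1, 0.7],
[0.008, 0, 0.053, -22.6, 0.7],
[0.007, 0, 0.064, -27.1, 0.7],
[0.005, 0, 0.074, -31.6, 0.7],
[0.003, 0, 0.085, -36.1, 0.7],
[-0.0, 0, 0.095, -40.7, 0.7],
[-0.005, 0, 0.105, -45.2, 0.7]
--
```

>>> step_arm:
  commands:
    - [-0.006,0,0.014,-4.5,0.7]
    - [-0.004,0,0.024,-9,0.7]
    - [-0.002,0,0.035,-13.6,0.7]
    - [-0.001,0,0.046,-18,0.7]
    - [-0.001,0,0.056,-22.6,0.7]
    - [-0.002,0,0.067,-27,0.7]
    - [-0.004,0,0.078,-31.6,0.7]
    - [-0.007,0,0.088,-36,0.7]
    - [-0.01,0,0.099,-40.7,0.7]
    - [-0.014,0,0.109,-45.2,0.7]

```text
clock: 26.68
position: [0.4784, 0.1913, 0.1302]
ee_rot: [-0.086, 0.704, -0.701, 0.074]
wrist_force: [-15.8, 11.6, 12.2]
width: 0.317
```

>>> step_arm:
  commands:
    - [0.003,0,0.01,-4.5,0.7]
    - [0.006,0,0.021,-9,0.7]
    - [0.007,0,0.031,-13.6,0.7]
    - [0.008,0,0.042,-18,0.7]
    - [0.008,0,0.053,-22.6,0.7]
    - [0.007,0,0.064,-27,0.7]
    - [0.005,0,0.074,-31.6,0.7]
    - [0.003,0,0.085,-36,0.7]
    - [0,0,0.095,-40.7,0.7]
    - [-0.005,0,0.105,-45.2,0.7]

```text
clock: 27.52
position: [0.5092, 0.0928, 0.1299]
ee_rot: [-0.343, 0.626, -0.613, 0.338]
wrist_force: [-16.4, 50.1, 17.7]
width: 0.323
```

```bash
python3 stroke.py 1.59 0.02 139
```

```text
lever 1.597 r 136.3 F [-16.4  50.1  17.7] w 28.1 z 0.12988130115504062 yaw -32.43783013524588 j6 0.5113663438851108
[-0.002, 0, -0.012, 4.5, 0.7],
[-0.007, 0, -0.022, 9.0, 0.7],
[-0.012, 0, -0.031, 13.5, 0.7],
[-0.019, 0, -0.04, 18.0, 0.7],
[-0.026, 0, -0.048, 22.5, 0.7],
[-0.033, 0, -0.056, 27.0, 0.7],
[-0.041, 0, -0.063, 31.5, 0.7],
[-0.05, 0, -0.07, 36.0, 0.7],
[-0.059, 0, -0.076, 40.5, 0.7],
[-0.069, 0, -0.081, 45.0, 0.7]
--
[-0.004, 0, -0.01, 4.5, 0.7],
[-0.009, 0, -0.02, 9.0, 0.7],
[-0.014, 0, -0.029, 13.5, 0.7],
[-0.021, 0, -0.038, 18.0, 0.7],
[-0.028, 0, -0.047, 22.5, 0.7],
[-0.035, 0, -0.054, 27.0, 0.7],
[-0.044, 0, -0.062, 31.5, 0.7],
[-0.052, 0, -0.068, 36.0, 0.7],
[-0.062, 0, -0.074, 40.5, 0.7],
[-0.071, 0, -0.079, 45.0, 0.7]
--
```

```bash
sed -i 's|^B=P\[:2\]; RR=R; l0=a|F=np.array(s["wrist_force"])/10000; B=(P-F)[:2]; RR=R; l0=a; print("cmd lever",lev(B-PIV),"r",np.hypot(*(B-PIV)))|' stroke.py; python3 stroke.py 1.6 0.01 140
```

```text
lever 1.597 r 136.3 F [-16.4  50.1  17.7] w 28.1 z 0.12988130115504062 yaw -32.43783013524588 j6 0.5113663438851108
cmd lever 1.632972051176948 r 0.13819193776302088
[-0.004, 0, -0.015, 4.6, 0.7],
[-0.009, 0, -0.025, 9.1, 0.7],
[-0.014, 0, -0.035, 13.7, 0.7],
[-0.021, 0, -0.044, 18.2, 0.7],
[-0.028, 0, -0.053, 22.8, 0.7],
[-0.035, 0, -0.061, 27.3, 0.7],
[-0.044, 0, -0.068, 31.9, 0.7],
[-0.053, 0, -0.075, 36.4, 0.7],
[-0.062, 0, -0.081, 41.0, 0.7],
[-0.072, 0, -0.086, 45.6, 0.7]
--
[-0.004, 0, -0.01, 4.6, 0.7],
[-0.009, 0, -0.02, 9.1, 0.7],
[-0.015, 0, -0.03, 13.7, 0.7],
[-0.021, 0, -0.039, 18.2, 0.7],
[-0.028, 0, -0.048, 22.8, 0.7],
[-0.036, 0, -0.056, 27.3, 0.7],
[-0.044, 0, -0.063, 31.9, 0.7],
[-0.053, 0, -0.07, 36.4, 0.7],
[-0.062, 0, -0.076, 41.0, 0.7],
[-0.072, 0, -0.081, 45.6, 0.7]
--
```

>>> step_arm:
  commands:
    - [-0.004,-0.001,-0.015,4.6,0.7]
    - [-0.009,-0.001,-0.025,9,0.7]
    - [-0.014,-0.001,-0.035,13.7,0.7]
    - [-0.021,-0.001,-0.044,18.2,0.7]
    - [-0.028,-0.001,-0.053,22.8,0.7]
    - [-0.035,-0.001,-0.061,27.3,0.7]
    - [-0.044,-0.001,-0.068,32,0.7]
    - [-0.053,-0.001,-0.075,36.4,0.7]
    - [-0.062,-0.001,-0.081,41,0.7]
    - [-0.072,-0.001,-0.086,45.6,0.7]

```text
clock: 28.35
position: [0.4787, 0.1942, 0.1302]
ee_rot: [-0.076, 0.703, -0.703, 0.072]
wrist_force: [-3.6, -0.1, -1.2]
width: 0.319
```

>>> step_arm:
  commands:
    - [-0.004,0,-0.01,4.6,0.7]
    - [-0.009,0,-0.02,9,0.7]
    - [-0.015,0,-0.03,13.7,0.7]
    - [-0.021,0,-0.039,18.2,0.7]
    - [-0.028,0,-0.048,22.8,0.7]
    - [-0.036,0,-0.056,27.3,0.7]
    - [-0.044,0,-0.063,32,0.7]
    - [-0.053,0,-0.07,36.4,0.7]
    - [-0.062,0,-0.076,41,0.7]
    - [-0.072,0,-0.081,45.6,0.7]

```text
clock: 29.18
position: [0.5308, 0.2904, 0.1302]
ee_rot: [0.202, 0.677, -0.676, -0.208]
wrist_force: [-7.7, 5.1, 0.2]
width: 0.317
```

```bash
python3 stroke.py 0.01 1.57 140
```

```text
lever 0.002 r 141.4 F [-7.7  5.1  0.2] w 27.6 z 0.13024309143031348 yaw -123.73149368459677 j6 2.46965364297615
cmd lever 0.0002647044109982404 r 0.14056407111194064
[0.003, 0, 0.012, -4.5, 0.7],
[0.005, 0, 0.023, -8.9, 0.7],
[0.007, 0, 0.033, -13.4, 0.7],
[0.007, 0, 0.044, -17.9, 0.7],
[0.007, 0, 0.055, -22.3, 0.7],
[0.006, 0, 0.066, -26.8, 0.7],
[0.004, 0, 0.077, -31.3, 0.7],
[0.001, 0, 0.087, -35.8, 0.7],
[-0.002, 0, 0.098, -40.2, 0.7],
[-0.007, 0, 0.108, -44.7, 0.7]
--
[0.003, 0, 0.01, -4.5, 0.7],
[0.005, 0, 0.021, -8.9, 0.7],
[0.007, 0, 0.032, -13.4, 0.7],
[0.007, 0, 0.043, -17.9, 0.7],
[0.007, 0, 0.054, -22.3, 0.7],
[0.006, 0, 0.065, -26.8, 0.7],
[0.004, 0, 0.075, -31.3, 0.7],
[0.001, 0, 0.086, -35.8, 0.7],
[-0.002, 0, 0.096, -40.2, 0.7],
[-0.007, 0, 0.106, -44.7, 0.7]
--
```

>>> step_arm:
  commands:
    - [0.003,0,0.012,-4.5,0.7]
    - [0.005,0,0.023,-9,0.7]
    - [0.007,0,0.033,-13.4,0.7]
    - [0.007,0,0.044,-18,0.7]
    - [0.007,0,0.055,-22.3,0.7]
    - [0.006,0,0.066,-26.8,0.7]
    - [0.004,0,0.077,-31.3,0.7]
    - [0.001,0,0.087,-35.8,0.7]
    - [-0.002,0,0.098,-40.2,0.7]
    - [-0.007,0,0.108,-44.7,0.7]

```text
clock: 30.02
position: [0.4791, 0.1962, 0.1303]
ee_rot: [-0.072, 0.705, -0.702, 0.071]
wrist_force: [-1.9, 10.3, -3.5]
width: 0.317
```

>>> step_arm:
  commands:
    - [0.003,0,0.01,-4.5,0.7]
    - [0.005,0,0.021,-9,0.7]
    - [0.007,0,0.032,-13.4,0.7]
    - [0.007,0,0.043,-18,0.7]
    - [0.007,0,0.054,-22.3,0.7]
    - [0.006,0,0.065,-26.8,0.7]
    - [0.004,0,0.075,-31.3,0.7]
    - [0.001,0,0.086,-35.8,0.7]
    - [-0.002,0,0.096,-40.2,0.7]
    - [-0.007,0,0.106,-44.7,0.7]

```text
clock: 30.85
position: [0.5087, 0.0941, 0.1303]
ee_rot: [-0.332, 0.625, -0.622, 0.334]
wrist_force: [1.4, 12.6, -5.8]
width: 0.319
```

```bash
python3 stroke.py 1.57 0.01 140
```

```text
lever 1.588 r 136.0 F [ 1.4 12.6 -5.8] w 27.7 z 0.13029183260998553 yaw -33.81227312493089 j6 0.5495710801395175
cmd lever 1.5941854541825262 r 0.13683869845530292
[-0.002, 0, -0.014, 4.5, 0.7],
[-0.007, 0, -0.024, 8.9, 0.7],
[-0.012, 0, -0.034, 13.4, 0.7],
[-0.019, 0, -0.042, 17.9, 0.7],
[-0.026, 0, -0.051, 22.3, 0.7],
[-0.033, 0, -0.059, 26.8, 0.7],
[-0.041, 0, -0.066, 31.3, 0.7],
[-0.05, 0, -0.073, 35.8, 0.7],
[-0.059, 0, -0.079, 40.2, 0.7],
[-0.069, 0, -0.084, 44.7, 0.7]
--
[-0.004, 0, -0.01, 4.5, 0.7],
[-0.009, 0, -0.02, 8.9, 0.7],
[-0.014, 0, -0.029, 13.4, 0.7],
[-0.021, 0, -0.038, 17.9, 0.7],
[-0.028, 0, -0.047, 22.3, 0.7],
[-0.035, 0, -0.055, 26.8, 0.7],
[-0.043, 0, -0.062, 31.3, 0.7],
[-0.052, 0, -0.068, 35.8, 0.7],
[-0.061, 0, -0.074, 40.2, 0.7],
[-0.071, 0, -0.08, 44.7, 0.7]
--
```

>>> step_arm:
  commands:
    - [-0.002,0,-0.014,4.5,0.7]
    - [-0.007,0,-0.024,9,0.7]
    - [-0.012,0,-0.034,13.4,0.7]
    - [-0.019,0,-0.042,18,0.7]
    - [-0.026,0,-0.051,22.3,0.7]
    - [-0.033,0,-0.059,26.8,0.7]
    - [-0.041,0,-0.066,31.3,0.7]
    - [-0.05,0,-0.073,35.8,0.7]
    - [-0.059,0,-0.079,40.2,0.7]
    - [-0.069,0,-0.084,44.7,0.7]

```text
clock: 31.68
position: [0.4787, 0.1962, 0.1304]
ee_rot: [0.067, -0.704, 0.704, -0.069]
wrist_force: [1.8, -1.4, -6.3]
width: 0.315
```

>>> step_arm:
  commands:
    - [-0.004,0,-0.01,4.5,0.7]
    - [-0.009,0,-0.02,9,0.7]
    - [-0.014,0,-0.029,13.4,0.7]
    - [-0.021,0,-0.038,18,0.7]
    - [-0.028,0,-0.047,22.3,0.7]
    - [-0.035,0,-0.055,26.8,0.7]
    - [-0.043,0,-0.062,31.3,0.7]
    - [-0.052,0,-0.068,35.8,0.7]
    - [-0.061,0,-0.074,40.2,0.7]
    - [-0.071,0,-0.08,44.7,0.7]

```text
clock: 32.52
position: [0.5294, 0.2895, 0.1304]
ee_rot: [-0.203, -0.677, 0.677, 0.206]
wrist_force: [-3.8, 2.3, -0.7]
width: 0.314
```

>>> step_arm:
  commands:
    - [0.003,0,0.011,-4.5,0.7]
    - [0.005,0,0.022,-9,0.7]
    - [0.007,0,0.032,-13.4,0.7]
    - [0.007,0,0.043,-18,0.7]
    - [0.007,0,0.054,-22.3,0.7]
    - [0.006,0,0.065,-26.8,0.7]
    - [0.004,0,0.075,-31.3,0.7]
    - [0.001,0,0.086,-35.8,0.7]
    - [-0.002,0,0.096,-40.2,0.7]
    - [-0.007,0,0.106,-44.7,0.7]

```text
clock: 33.35
position: [0.479, 0.197, 0.1303]
ee_rot: [-0.07, 0.704, -0.703, 0.071]
wrist_force: [2.2, 7.2, -5.9]
width: 0.313
```

>>> step_arm:
  commands:
    - [0.003,0,0.01,-4.5,0.7]
    - [0.005,0,0.021,-9,0.7]
    - [0.007,0,0.032,-13.4,0.7]
    - [0.007,0,0.043,-18,0.7]
    - [0.007,0,0.054,-22.3,0.7]
    - [0.006,0,0.065,-26.8,0.7]
    - [0.004,0,0.075,-31.3,0.7]
    - [0.001,0,0.086,-35.8,0.7]
    - [-0.002,0,0.096,-40.2,0.7]
    - [-0.007,0,0.106,-44.7,0.7]

```text
clock: 34.18
position: [0.5077, 0.0951, 0.1303]
ee_rot: [-0.331, 0.625, -0.623, 0.334]
wrist_force: [3.4, 10.0, -6.4]
width: 0.317
```

```bash
python3 stroke.py 1.57 0.01 140; python3 -c "
from h import *
c=cam('scene'); cv2.imwrite('pics/s9.png',cv2.resize(c['image'][110:310,210:410],None,fx=3,fy=3))"
```

```text
lever 1.577 r 136.1 F [ 3.4 10.  -6.4] w 27.6 z 0.13033756142224656 yaw -33.91075823234126 j6 0.5537830366875605
cmd lever 1.581042378241304 r 0.13696199830233993
[-0.002, 0, -0.013, 4.5, 0.7],
[-0.006, 0, -0.022, 8.9, 0.7],
[-0.012, 0, -0.032, 13.4, 0.7],
[-0.018, 0, -0.041, 17.9, 0.7],
[-0.025, 0, -0.049, 22.3, 0.7],
[-0.033, 0, -0.057, 26.8, 0.7],
[-0.041, 0, -0.064, 31.3, 0.7],
[-0.049, 0, -0.071, 35.8, 0.7],
[-0.059, 0, -0.077, 40.2, 0.7],
[-0.068, 0, -0.082, 44.7, 0.7]
--
[-0.004, 0, -0.01, 4.5, 0.7],
[-0.009, 0, -0.02, 8.9, 0.7],
[-0.014, 0, -0.029, 13.4, 0.7],
[-0.021, 0, -0.038, 17.9, 0.7],
[-0.027, 0, -0.047, 22.3, 0.7],
[-0.035, 0, -0.055, 26.8, 0.7],
[-0.043, 0, -0.062, 31.3, 0.7],
[-0.052, 0, -0.069, 35.8, 0.7],
[-0.061, 0, -0.074, 40.2, 0.7],
[-0.071, 0, -0.08, 44.7, 0.7]
--
```

View pics/s9.png

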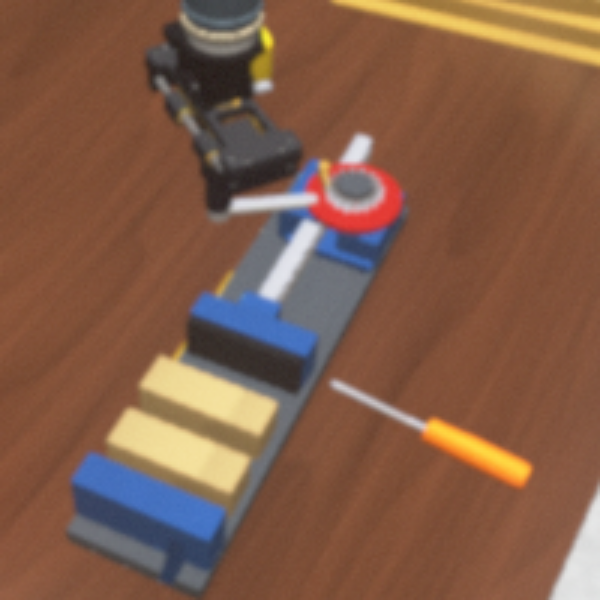

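The jaw has advanced to just short of the battens, which lie parallel in one layer, and the gripper is still on the lever. I'll run the next cycle.

>>> step_arm:
  commands:
    - [-0.002,0,-0.013,4.5,0.7]
    - [-0.006,0,-0.022,9,0.7]
    - [-0.012,0,-0.032,13.4,0.7]
    - [-0.018,0,-0.041,18,0.7]
    - [-0.025,0,-0.049,22.3,0.7]
    - [-0.033,0,-0.057,26.8,0.7]
    - [-0.041,0,-0.064,31.3,0.7]
    - [-0.049,0,-0.071,35.8,0.7]
    - [-0.059,0,-0.077,40.2,0.7]
    - [-0.068,0,-0.082,44.7,0.7]

```text
clock: 35.07
position: [0.4787, 0.1962, 0.1304]
ee_rot: [0.067, -0.704, 0.704, -0.07]
wrist_force: [3.7, 0.2, -8.8]
width: 0.318
```

>>> step_arm:
  commands:
    - [-0.004,0,-0.01,4.5,0.7]
    - [-0.009,0,-0.02,9,0.7]
    - [-0.014,0,-0.029,13.4,0.7]
    - [-0.021,0,-0.038,18,0.7]
    - [-0.028,0,-0.047,22.3,0.7]
    - [-0.035,0,-0.055,26.8,0.7]
    - [-0.043,0,-0.062,31.3,0.7]
    - [-0.052,0,-0.068,35.8,0.7]
    - [-0.061,0,-0.074,40.2,0.7]
    - [-0.071,0,-0.08,44.7,0.7]

```text
clock: 35.9
position: [0.5292, 0.2893, 0.1304]
ee_rot: [0.203, 0.677, -0.677, -0.205]
wrist_force: [-1.6, 1.9, -1.1]
width: 0.314
```

>>> step_arm:
  commands:
    - [0.003,0,0.011,-4.5,0.7]
    - [0.005,0,0.022,-9,0.7]
    - [0.007,0,0.032,-13.4,0.7]
    - [0.007,0,0.043,-18,0.7]
    - [0.007,0,0.054,-22.3,0.7]
    - [0.006,0,0.065,-26.8,0.7]
    - [0.004,0,0.075,-31.3,0.7]
    - [0.001,0,0.086,-35.8,0.7]
    - [-0.002,0,0.096,-40.2,0.7]
    - [-0.007,0,0.106,-44.7,0.7]

```text
clock: 36.73
position: [0.4789, 0.1968, 0.1304]
ee_rot: [-0.07, 0.704, -0.703, 0.072]
wrist_force: [3.3, 6.6, -7.2]
width: 0.315
```

>>> step_arm:
  commands:
    - [0.003,0,0.01,-4.5,0.7]
    - [0.005,0,0.021,-9,0.7]
    - [0.007,0,0.032,-13.4,0.7]
    - [0.007,0,0.043,-18,0.7]
    - [0.007,0,0.054,-22.3,0.7]
    - [0.006,0,0.065,-26.8,0.7]
    - [0.004,0,0.075,-31.3,0.7]
    - [0.001,0,0.086,-35.8,0.7]
    - [-0.002,0,0.096,-40.2,0.7]
    - [-0.007,0,0.106,-44.7,0.7]

```text
clock: 37.57
position: [0.5076, 0.0951, 0.1304]
ee_rot: [-0.33, 0.625, -0.623, 0.334]
wrist_force: [4.4, 11.8, -7.8]
width: 0.315
```

```bash
python3 stroke.py 1.57 0.01 140|head -12
```

```text
lever 1.577 r 136.2 F [ 4.4 11.8 -7.8] w 27.4 z 0.1304074985534514 yaw -33.94132424976738 j6 0.5530234107771044
cmd lever 1.5817350983915526 r 0.13723480041038522
[-0.002, 0, -0.013, 4.5, 0.7],
[-0.007, 0, -0.022, 8.9, 0.7],
[-0.012, 0, -0.032, 13.4, 0.7],
[-0.018, 0, -0.041, 17.9, 0.7],
[-0.025, 0, -0.049, 22.3, 0.7],
[-0.033, 0, -0.057, 26.8, 0.7],
[-0.041, 0, -0.064, 31.3, 0.7],
[-0.05, 0, -0.071, 35.8, 0.7],
[-0.059, 0, -0.077, 40.2, 0.7],
[-0.069, 0, -0.082, 44.7, 0.7]
```

>>> step_arm:
  commands:
    - [-0.002,0,-0.013,4.5,0.7]
    - [-0.006,0,-0.022,9,0.7]
    - [-0.012,0,-0.032,13.4,0.7]
    - [-0.018,0,-0.041,18,0.7]
    - [-0.025,0,-0.049,22.3,0.7]
    - [-0.033,0,-0.057,26.8,0.7]
    - [-0.041,0,-0.064,31.3,0.7]
    - [-0.049,0,-0.071,35.8,0.7]
    - [-0.059,0,-0.077,40.2,0.7]
    - [-0.068,0,-0.082,44.7,0.7]

```text
clock: 38.4
position: [0.4786, 0.1959, 0.1305]
ee_rot: [0.066, -0.704, 0.704, -0.071]
wrist_force: [6.5, -0.3, -8.7]
width: 0.315
```

>>> step_arm:
  commands:
    - [-0.004,0,-0.01,4.5,0.7]
    - [-0.009,0,-0.02,9,0.7]
    - [-0.014,0,-0.029,13.4,0.7]
    - [-0.021,0,-0.038,18,0.7]
    - [-0.028,0,-0.047,22.3,0.7]
    - [-0.035,0,-0.055,26.8,0.7]
    - [-0.043,0,-0.062,31.3,0.7]
    - [-0.052,0,-0.068,35.8,0.7]
    - [-0.061,0,-0.074,40.2,0.7]
    - [-0.071,0,-0.08,44.7,0.7]

```text
clock: 39.23
position: [0.5286, 0.2889, 0.1305]
ee_rot: [0.203, 0.677, -0.677, -0.205]
wrist_force: [-1.8, 2.7, -2.1]
width: 0.316
```

```bash
python3 stroke.py 0.01 1.57 140|head -12; python3 - <<'E'
from h import *
c=cam("top"); rects(c,240,345,150,240,.062); print(); rects(c,230,370,150,240,.075,(100,100,40),(130,255,255))
cv2.imwrite("pics/t10.png",cv2.resize(c["image"][150:260,210:370],None,fx=4,fy=4))
E
```

```text
lever 0.021 r 141.6 F [-1.8  2.7 -2.1] w 27.5 z 0.13049366867717468 yaw -123.5274517705283 j6 2.46929590057344
cmd lever 0.02135401920091284 r 0.14127266391299353
[0.001, 0, 0.009, -4.5, 0.7],
[0.004, 0, 0.02, -8.9, 0.7],
[0.005, 0, 0.031, -13.4, 0.7],
[0.006, 0, 0.042, -17.9, 0.7],
[0.006, 0, 0.053, -22.3, 0.7],
[0.005, 0, 0.064, -26.8, 0.7],
[0.003, 0, 0.074, -31.3, 0.7],
[-0.0, 0, 0.085, -35.8, 0.7],
[-0.004, 0, 0.095, -40.2, 0.7],
[-0.008, 0, 0.105, -44.7, 0.7]
[array([ 617.7, -124.8]), array([134.4,  83.2]), np.float64(4.5)]

[array([611.2, -36. ]), array([123.5,  65.2]), np.float64(4.4)]
[array([ 626.1, -231.3]), array([ 45.8, 133.2]), np.float64(89.1)]
```

View pics/t10.png

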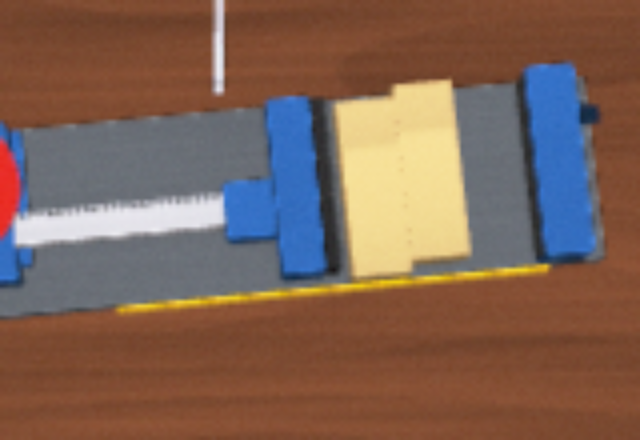

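```bash
python3 - <<'E'
from h import *
c=cam("top"); O=np.array([.609,-.017]);a=np.radians(4.2);A=np.array([[np.cos(a),np.sin(a)],[-np.sin(a),np.cos(a)]])
for n,x,y,z in[("R",431,170,.062),("L",373,188.5,.062),("Rtop",422,82,.062),("Rbot",441,258.5,.062),("Ltop",364,100,.062),("Lbot",382,277,.062),("jaw blue/blk",305,97,.075),("jaw blue/blk",324,274,.075),("fence",525,150,.022),("padtop",323,97,.073),("padtop",338,272,.073)]: print(n,np.round(A@(onz(c,210+x/4,150+y/4,z)[:2]-O)*1000,1))
E
```

```text
R [   5.2 -130. ]
L [ -3.8 -89.7]
Rtop [  66.  -130.1]
Rbot [ -55.4 -130.6]
Ltop [ 57.2 -89.5]
Lbot [-64.2 -89.8]
jaw blue/blk [ 60.5 -49.1]
jaw blue/blk [-60.  -50.5]
fence [  19.2 -200.9]
padtop [ 59.7 -61.3]
padtop [-59.3 -60. ]
```

The battens touch each other, parallel and within 5 mm of centre. Batten 1 was knocked about 25 mm along the bed, which is harmless. The jaw face is at y = -60 with 60 mm to go, so I'll keep pumping.

>>> step_arm:
  commands:
    - [0.002,0,0.01,-4.5,0.7]
    - [0.004,0,0.021,-9,0.7]
    - [0.006,0,0.031,-13.4,0.7]
    - [0.006,0,0.042,-18,0.7]
    - [0.006,0,0.053,-22.3,0.7]
    - [0.005,0,0.064,-26.8,0.7]
    - [0.003,0,0.074,-31.3,0.7]
    - [0,0,0.085,-35.8,0.7]
    - [-0.003,0,0.095,-40.2,0.7]
    - [-0.008,0,0.105,-44.7,0.7]

```text
clock: 40.17
position: [0.4789, 0.1965, 0.1305]
ee_rot: [-0.07, 0.704, -0.703, 0.072]
wrist_force: [2.5, 6.9, -5.0]
width: 0.317
```

>>> step_arm:
  commands:
    - [0.003,0,0.01,-4.5,0.7]
    - [0.005,0,0.021,-9,0.7]
    - [0.007,0,0.032,-13.4,0.7]
    - [0.007,0,0.043,-18,0.7]
    - [0.007,0,0.054,-22.3,0.7]
    - [0.006,0,0.065,-26.8,0.7]
    - [0.004,0,0.075,-31.3,0.7]
    - [0.001,0,0.086,-35.8,0.7]
    - [-0.002,0,0.096,-40.2,0.7]
    - [-0.007,0,0.106,-44.7,0.7]

```text
clock: 41.0
position: [0.5078, 0.0948, 0.1305]
ee_rot: [-0.331, 0.625, -0.623, 0.334]
wrist_force: [3.9, 11.4, -5.9]
width: 0.321
```

```bash
python3 stroke.py 1.57 0.01 140|head -12
```

```text
lever 1.58 r 136.2 F [ 3.9 11.4 -5.9] w 27.9 z 0.13045785746740585 yaw -33.91230299233761 j6 0.5526952231258845
cmd lever 1.5844543480061373 r 0.1372247316430628
[-0.002, 0, -0.013, 4.5, 0.7],
[-0.007, 0, -0.023, 8.9, 0.7],
[-0.012, 0, -0.032, 13.4, 0.7],
[-0.019, 0, -0.041, 17.9, 0.7],
[-0.025, 0, -0.05, 22.3, 0.7],
[-0.033, 0, -0.057, 26.8, 0.7],
[-0.041, 0, -0.065, 31.3, 0.7],
[-0.05, 0, -0.071, 35.8, 0.7],
[-0.059, 0, -0.077, 40.2, 0.7],
[-0.069, 0, -0.082, 44.7, 0.7]
```

>>> step_arm:
  commands:
    - [-0.002,0,-0.013,4.5,0.7]
    - [-0.007,0,-0.023,9,0.7]
    - [-0.012,0,-0.032,13.4,0.7]
    - [-0.019,0,-0.041,18,0.7]
    - [-0.025,0,-0.05,22.3,0.7]
    - [-0.033,0,-0.058,26.8,0.7]
    - [-0.041,0,-0.065,31.3,0.7]
    - [-0.05,0,-0.071,35.8,0.7]
    - [-0.059,0,-0.078,40.2,0.7]
    - [-0.069,0,-0.083,44.7,0.7]

```text
clock: 41.83
position: [0.4786, 0.1968, 0.1305]
ee_rot: [0.066, -0.704, 0.704, -0.071]
wrist_force: [5.2, -1.7, -7.3]
width: 0.316
```

>>> step_arm:
  commands:
    - [-0.004,0,-0.01,4.5,0.7]
    - [-0.009,0,-0.02,9,0.7]
    - [-0.014,0,-0.029,13.4,0.7]
    - [-0.021,0,-0.038,18,0.7]
    - [-0.028,0,-0.047,22.3,0.7]
    - [-0.035,0,-0.055,26.8,0.7]
    - [-0.043,0,-0.062,31.3,0.7]
    - [-0.052,0,-0.069,35.8,0.7]
    - [-0.061,0,-0.075,40.2,0.7]
    - [-0.071,0,-0.081,44.7,0.7]

```text
clock: 42.67
position: [0.5296, 0.2899, 0.1305]
ee_rot: [-0.204, -0.677, 0.677, 0.204]
wrist_force: [0.5, -1.9, -1.6]
width: 0.313
```

>>> step_arm:
  commands:
    - [0.003,0,0.011,-4.5,0.7]
    - [0.005,0,0.022,-9,0.7]
    - [0.007,0,0.032,-13.4,0.7]
    - [0.007,0,0.043,-18,0.7]
    - [0.007,0,0.054,-22.3,0.7]
    - [0.006,0,0.065,-26.8,0.7]
    - [0.004,0,0.075,-31.3,0.7]
    - [0.001,0,0.086,-35.8,0.7]
    - [-0.002,0,0.096,-40.2,0.7]
    - [-0.007,0,0.106,-44.7,0.7]

```text
clock: 43.5
position: [0.4789, 0.1983, 0.1305]
ee_rot: [-0.069, 0.704, -0.703, 0.072]
wrist_force: [3.3, 5.6, -7.1]
width: 0.313
```

```bash
python3 stroke.py 0.79 1.57 140 10; python3 - <<'E'
from h import *
c=cam("top"); rects(c,240,345,150,240,.062); print(); rects(c,240,370,150,240,.075,(100,100,40),(130,255,255))
E
```

```text
lever 0.776 r 138.6 F [ 3.3  5.6 -7.1] w 27.2 z 0.13052733998589283 yaw -78.54761458723739 j6 1.5447999927965332
cmd lever 0.7804869954490684 r 0.13889196506683663
[0.005, 0, 0.011, -4.5, 0.7],
[0.007, 0, 0.022, -8.9, 0.7],
[0.009, 0, 0.033, -13.4, 0.7],
[0.009, 0, 0.044, -17.9, 0.7],
[0.009, 0, 0.055, -22.3, 0.7],
[0.008, 0, 0.065, -26.8, 0.7],
[0.006, 0, 0.076, -31.3, 0.7],
[0.004, 0, 0.087, -35.8, 0.7],
[0.0, 0, 0.097, -40.2, 0.7],
[-0.004, 0, 0.107, -44.7, 0.7]
--
[array([ 621.1, -160.3]), array([135.1,  91.4]), np.float64(2.8)]

[array([614.7, -81.8]), array([123.7,  66.3]), np.float64(4.6)]
[array([ 626.1, -231.3]), array([ 45.8, 133.2]), np.float64(89.1)]
```

>>> step_arm:
  commands:
    - [0.004,0,0.011,-4.5,0.7]
    - [0.006,0,0.022,-9,0.7]
    - [0.008,0,0.033,-13.4,0.7]
    - [0.008,0,0.044,-18,0.7]
    - [0.008,0,0.055,-22.3,0.7]

```text
clock: 43.97
position: [0.483, 0.1435, 0.1306]
ee_rot: [-0.202, 0.677, -0.676, 0.207]
wrist_force: [6.4, 9.6, -10.7]
width: 0.315
```

```bash
python3 stroke.py 1.17 1.57 140 10|head -12; python3 - <<'E'
from h import *
c=cam("top"); rects(c,240,345,150,240,.062); print(); rects(c,240,370,150,240,.075,(100,100,40),(130,255,255))
E
```

```text
lever 1.177 r 137.3 F [  6.4   9.6 -10.7] w 27.4 z 0.13056719180534662 yaw -56.325435888487895 j6 1.0445116943309496
cmd lever 1.18284905212795 r 0.13814621537261276
[0.003, 0, 0.003, -2.3, 0.7],
[0.005, 0, 0.008, -4.6, 0.7],
[0.006, 0, 0.014, -6.9, 0.7],
[0.007, 0, 0.019, -9.2, 0.7],
[0.008, 0, 0.025, -11.5, 0.7],
[0.009, 0, 0.03, -13.8, 0.7],
[0.009, 0, 0.036, -16.0, 0.7],
[0.009, 0, 0.042, -18.3, 0.7],
[0.009, 0, 0.047, -20.6, 0.7],
[0.009, 0, 0.053, -22.9, 0.7]
[array([ 621.5, -172.9]), array([133.9,  81.8]), np.float64(4.6)]

[array([615.7, -89.8]), array([123.1,  66.3]), np.float64(4.6)]
[array([ 626.1, -231.3]), array([ 45.8, 133.2]), np.float64(89.1)]
```

>>> step_arm:
  commands:
    - [0.001,0,0.005,-2.3,0.7]
    - [0.003,0,0.01,-4.6,0.7]
    - [0.005,0,0.015,-7,0.7]
    - [0.006,0,0.02,-9.2,0.7]
    - [0.007,0,0.025,-11.5,0.7]
    - [0.007,0,0.025,-11.5,0.7]

```text
clock: 44.52
position: [0.492, 0.1195, 0.1306]
ee_rot: [-0.266, 0.654, -0.653, 0.273]
wrist_force: [7.8, 11.3, -10.3]
width: 0.316
```

```bash
python3 stroke.py 1.37 1.57 140 5; python3 - <<'E'
from h import *
c=cam("top"); rects(c,240,345,150,240,.062); print(); rects(c,240,370,150,240,.075,(100,100,40),(130,255,255))
E
```

```text
lever 1.364 r 136.9 F [  7.8  11.3 -10.3] w 27.5 z 0.1305678727834491 yaw -45.17569395737656 j6 0.7970248588110654
cmd lever 1.3690561789734659 r 0.1380594766326207
[0.004, 0, 0.005, -2.3, 0.7],
[0.005, 0, 0.01, -4.6, 0.7],
[0.006, 0, 0.016, -6.9, 0.7],
[0.008, 0, 0.021, -9.2, 0.7],
[0.008, 0, 0.027, -11.5, 0.7],
[array([ 622.1, -174. ]), array([134.3,  81.3]), np.float64(3.4)]

[array([615.8, -92.6]), array([123.4,  66.6]), np.float64(4.5)]
[array([ 626.9, -234.5]), array([134.2,  44.7]), np.float64(3.5)]
```

>>> step_arm:
  commands:
    - [0.001,0,0.005,-2.3,0.7]
    - [0.003,0,0.01,-4.6,0.7]
    - [0.004,0,0.016,-7,0.7]
    - [0.006,0,0.021,-9.2,0.7]
    - [0.006,0,0.027,-11.5,0.7]
    - [0.006,0,0.027,-11.5,0.7]

```text
clock: 45.07
position: [0.5045, 0.0982, 0.1305]
ee_rot: [-0.331, 0.626, -0.621, 0.336]
wrist_force: [3.6, 19.1, -5.0]
width: 0.317
```

```bash
cat >> stroke.py <<'E'
an=np.arctan2(v[1],v[0]); print("resist N",-(s["wrist_force"][:2]@[-np.sin(an),np.cos(an)]))
E
python3 stroke.py 1.58 0.01 140; python3 - <<'E'
from h import *
c=cam("top"); rects(c,240,345,150,240,.062); print(); rects(c,240,370,150,240,.075,(100,100,40),(130,255,255))
E
```

```text
lever 1.545 r 136.8 F [ 3.6 19.1 -5. ] w 27.6 z 0.13049279820584536 yaw -33.713832085702144 j6 0.5496287495149925
cmd lever 1.554512793837815 r 0.13824490367546807
[-0.001, 0, -0.007, 4.5, 0.7],
[-0.006, 0, -0.017, 9.0, 0.7],
[-0.011, 0, -0.027, 13.5, 0.7],
[-0.018, 0, -0.036, 18.0, 0.7],
[-0.025, 0, -0.044, 22.5, 0.7],
[-0.032, 0, -0.052, 27.0, 0.7],
[-0.04, 0, -0.06, 31.5, 0.7],
[-0.049, 0, -0.066, 36.0, 0.7],
[-0.058, 0, -0.072, 40.5, 0.7],
[-0.068, 0, -0.078, 45.0, 0.7]
--
[-0.004, 0, -0.01, 4.5, 0.7],
[-0.009, 0, -0.02, 9.0, 0.7],
[-0.014, 0, -0.03, 13.5, 0.7],
[-0.02, 0, -0.039, 18.0, 0.7],
[-0.027, 0, -0.047, 22.5, 0.7],
[-0.035, 0, -0.055, 27.0, 0.7],
[-0.043, 0, -0.063, 31.5, 0.7],
[-0.052, 0, -0.069, 36.0, 0.7],
[-0.061, 0, -0.075, 40.5, 0.7],
[-0.071, 0, -0.08, 45.0, 0.7]
--
resist N 13.505742233151581
[array([ 622. , -173.9]), array([134.1,  81.5]), np.float64(3.4)]

[array([616.1, -95.2]), array([123.1,  66.6]), np.float64(4.5)]
[array([ 626.9, -234.6]), array([134.2,  44.5]), np.float64(3.3)]
```

>>> step_arm:
  commands:
    - [-0.001,0,-0.007,4.5,0.7]
    - [-0.006,0,-0.017,9,0.7]
    - [-0.011,0,-0.027,13.5,0.7]
    - [-0.018,0,-0.036,18,0.7]
    - [-0.025,0,-0.044,22.5,0.7]
    - [-0.032,0,-0.052,27,0.7]
    - [-0.04,0,-0.06,31.5,0.7]
    - [-0.049,0,-0.066,36,0.7]
    - [-0.058,0,-0.072,40.5,0.7]
    - [-0.068,0,-0.078,45,0.7]

```text
clock: 45.95
position: [0.4777, 0.1949, 0.1306]
ee_rot: [0.069, -0.704, 0.704, -0.073]
wrist_force: [5.9, 2.1, -8.9]
width: 0.313
```

```bash
python3 stroke.py 0.795 1.395 139 15
```

```text
lever 0.801 r 139.4 F [ 5.9  2.1 -8.9] w 27.2 z 0.13061776039418876 yaw -78.53052308211556 j6 1.5419139735573792
cmd lever 0.8034152189642078 r 0.13994916254663003
[0.0, 0, 0.004, -2.3, 0.7],
[0.002, 0, 0.01, -4.6, 0.7],
[0.003, 0, 0.015, -6.9, 0.7],
[0.004, 0, 0.021, -9.2, 0.7],
[0.005, 0, 0.026, -11.5, 0.7],
[0.006, 0, 0.032, -13.8, 0.7],
[0.006, 0, 0.037, -16.0, 0.7],
[0.006, 0, 0.043, -18.3, 0.7],
[0.006, 0, 0.048, -20.6, 0.7],
[0.006, 0, 0.054, -22.9, 0.7]
--
[0.002, 0, 0.005, -2.3, 0.7],
[0.003, 0, 0.011, -4.6, 0.7],
[0.004, 0, 0.016, -6.9, 0.7],
[0.006, 0, 0.022, -9.2, 0.7],
[0.006, 0, 0.027, -11.5, 0.7],
resist N 2.8527577567798037
```

Forward in small steps, reading the force after each.

>>> step_arm:
  commands:
    - [0,0,0.004,-2.3,0.7]
    - [0.002,0,0.01,-4.6,0.7]
    - [0.003,0,0.015,-7,0.7]
    - [0.004,0,0.021,-9.2,0.7]
    - [0.005,0,0.026,-11.5,0.7]
    - [0.006,0,0.032,-13.8,0.7]
    - [0.006,0,0.037,-16,0.7]
    - [0.006,0,0.043,-18.3,0.7]

```text
clock: 46.62
position: [0.4798, 0.1535, 0.1306]
ee_rot: [-0.179, 0.685, -0.682, 0.183]
wrist_force: [2.3, 16.2, -7.4]
width: 0.315
```

```bash
python3 stroke.py 1.115 1.435 139 8
```

```text
lever 1.101 r 138.3 F [ 2.3 16.2 -7.4] w 27.4 z 0.1305758993061033 yaw -60.29614887312589 j6 1.1304227608865942
cmd lever 1.1121873576575447 r 0.13882743867504987
[0.002, 0, 0.006, -2.3, 0.7],
[0.003, 0, 0.011, -4.6, 0.7],
[0.005, 0, 0.016, -6.9, 0.7],
[0.006, 0, 0.022, -9.2, 0.7],
[0.007, 0, 0.027, -11.5, 0.7],
[0.007, 0, 0.033, -13.8, 0.7],
[0.008, 0, 0.038, -16.0, 0.7],
[0.008, 0, 0.044, -18.3, 0.7],
resist N 15.53070461714421
```

>>> step_arm:
  commands:
    - [0.001,0,0.003,-1.2,0.7]
    - [0.001,0,0.005,-2.3,0.7]
    - [0.001,0,0.005,-2.3,0.7]

```text
clock: 46.87
position: [0.4808, 0.1487, 0.1306]
ee_rot: [-0.193, 0.682, -0.678, 0.196]
wrist_force: [2.5, 14.5, -4.9]
width: 0.316
```

```bash
python3 stroke.py 1.15 1.25 139 2; python3 - <<'E'
from h import *
c=cam("top"); rects(c,240,345,150,240,.062); print(); rects(c,240,370,150,240,.075,(100,100,40),(130,255,255))
E
```

```text
lever 1.137 r 138.2 F [ 2.5 14.5 -4.9] w 27.5 z 0.13058265834706487 yaw -58.09492034873464 j6 1.0819958484560104
cmd lever 1.1467992859125256 r 0.13876992924172238
[0.002, 0, 0.007, -2.9, 0.7],
[0.004, 0, 0.014, -5.7, 0.7],
resist N 13.683879377818208
[array([ 621.7, -173.7]), array([134. ,  81.5]), np.float64(4.0)]

[array([616.1, -95.1]), array([123.2,  66.5]), np.float64(4.8)]
[array([ 626.6, -233.6]), array([134.,  45.]), np.float64(2.2)]
```

>>> step_arm:
  commands:
    - [0.001,0,0.003,-1.4,0.7]
    - [0.002,0,0.007,-2.9,0.7]
    - [0.002,0,0.007,-2.9,0.7]
    - [0.002,0,0.007,-2.9,0.7]

```text
clock: 47.25
position: [0.4824, 0.1423, 0.1306]
ee_rot: [-0.21, 0.677, -0.673, 0.213]
wrist_force: [0.3, 16.5, -5.4]
width: 0.316
```

```bash
python3 stroke.py 1.19 1.29 139 2
```

```text
lever 1.185 r 138.1 F [ 0.3 16.5 -5.4] w 27.5 z 0.13059897219018674 yaw -55.202672498549525 j6 1.0172204621986516
cmd lever 1.1962069854013118 r 0.1385980810994524
[0.002, 0, 0.006, -2.9, 0.7],
[0.004, 0, 0.012, -5.7, 0.7],
resist N 15.898287025961936
```

>>> step_arm:
  commands:
    - [0.001,0,0.003,-1.4,0.7]
    - [0.001,0,0.005,-2.3,0.7]
    - [0.001,0,0.005,-2.3,0.7]
    - [0.001,0,0.005,-2.3,0.7]

```text
clock: 47.58
position: [0.4837, 0.1379, 0.1306]
ee_rot: [-0.224, 0.673, -0.668, 0.226]
wrist_force: [0.6, 17.2, -4.3]
width: 0.313
```

```bash
python3 stroke.py 1.22 1.29 139 2
```

```text
lever 1.218 r 138.1 F [ 0.6 17.2 -4.3] w 27.2 z 0.1305840513312412 yaw -52.93584547980252 j6 0.9678773022316489
cmd lever 1.2297974988574798 r 0.13862592276142063
[0.001, 0, 0.003, -2.0, 0.7],
[0.003, 0, 0.008, -4.0, 0.7],
resist N 16.33196179705706
```

>>> step_arm:
  commands:
    - [0,0,-0.001,0,0.7]
    - [0,0,-0.002,0,0.7]
    - [0,0,-0.002,0,-0.38]
    - [0,0,-0.002,0,-0.38]
    - [0,0,-0.002,0,-0.38]
    - [0,0,-0.002,0,-0.38]
    - [0,-0.04,-0.002,0,-0.38]
    - [0,-0.08,-0.002,0,-0.38]
    - [0,-0.13,-0.002,0,-0.38]
    - [0,-0.13,-0.002,0,-0.38]

```text
clock: 48.42
position: [0.4863, 0.1361, 0.267]
ee_rot: [0.222, -0.669, 0.671, -0.231]
wrist_force: [1.2, 0.4, -0.4]
width: 0.68
```

```bash
python3 - <<'E'
from h import *
P,R=pose();print(P)
c=cam("top"); rects(c,240,345,150,240,.062); a=c["image"][150:260,230:370]
d=cam("scene"); b=d["image"][130:360,80:400]
cv2.imwrite("pics/f.png",np.vstack([cv2.resize(a,(420,330))[:, :],np.zeros((0,420,3),np.uint8),cv2.resize(b,(420,302))]).clip(0,255)[:632][:600])
cv2.imwrite("pics/f.png",np.hstack([cv2.resize(a,(420,330)),cv2.resize(b,(380,330))]))
E
```

```text
[0.48630175 0.13608109 0.26703815]
[array([ 622. , -174.1]), array([134.1,  81.3]), np.float64(3.4)]
```

View pics/f.png

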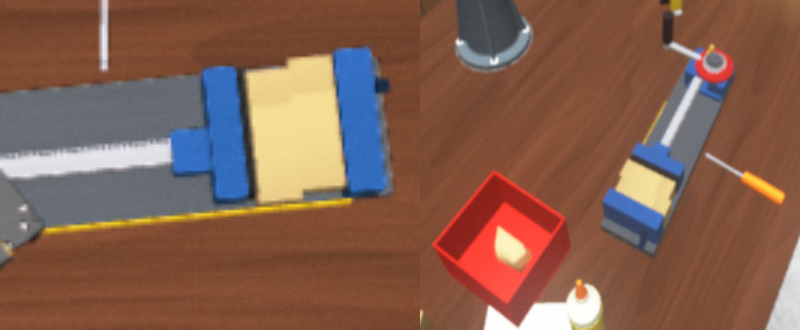

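The row sits tight between jaw and fence with no gaps, the gripper is clear, the offcuts are in the bin, and no third batten was hidden by the arm. Handing in.

```bash
python3 -c "
from plant import ctrl
print(ctrl.sign_off())"
```

```text
the job is handed in; nothing more can be done
None
```

The job is done and handed in after about 48 s on the robot's clock, but no verdict was reported.

- **Offcuts:** both offcuts present, the brown block and the wedge, went from the bed into the red bin. I did this before touching the lever, and the last picture still shows them there.
- **Ratchet test:** on the empty clamp the lever swung loosely back to its stop, where I pressed it with about 6–10 N. It then went forward to the other stop, driving the jaw at about 6.5 N.
- **Battens:** only two were there. Both lie between fence and jaw in one layer, and I pumped the lever eight or nine strokes until they were tight. At the end the lever stopped short of its stop at about 1.22 rad, with about 16 N at the grip.
- **Last checks:** the top view shows the row against the fence and the jaw pad with no gaps, at 3.4° against about 4° for the clamp. The tool was released and lifted clear. The glue bottle and screwdriver look untouched. The tape measure was only partly in the last crops, but I never worked near it.

Some things were less than ideal:
- **Stagger:** the battens are offset from each other by about 9 mm along their length, roughly 5 mm either side of centre. One was knocked about 25 mm along the bed mid-run, and I did not correct it.
- **Wrist force:** it peaked at about 58 N against the forward stop in the first forward swing, and about 50 N in the next. I eased off after each. That is under the 120 N wrist limit, and only the fingers were touching the lever.

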